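Expose masked plates at the master's stop

TASK

With the lamp still shut, lay every glass plate flat on the light panel, side by side and wholly on it, holding the plates by their edges only and never touching their masked faces. Then give them their light: turn the lamp's collar to the stop that belongs to the master standing on the round pad (ring gauge: the stop with one stud, coupling: two studs, gauge block: three studs), without going past that stop, let it rest there for ten seconds, and turn it back to the shut stop. Finally stand that master upright on the rubber mat with the other two, leave the plates on the panel, and do not disturb the other things.

Things in the scene. Friction and masses are not known exactly. Their poses are not given: they have to be found in the camera images.
- light_unit: the light unit, fixed to the table: a thin white-topped light panel (84 mm along x, 176 mm along y, top 2.5 mm above the table); at its -y end a round grey flange (110 mm across, 8 mm high) with a dark fixed lamp barrel (40 mm across, top 62 mm above the table); at its +y end a round black rubber pad. Origin: under the panel's centre, at table height; z up
- panel (a point): centre of the panel's upper surface, 2.5 mm above the table; axes as the light unit's. A plate counts as loaded when it lies flat with its centre within 24 mm of this point along x and 70 mm along y, so three fit in a row along y at a pitch of about 55 mm
- pad (a point): centre of the upper face of the unit's round rubber pad (76 mm across, 4 mm thick), 132 mm from the panel's centre along the unit's +y. One of the three masters stands here at the start, and that one decides the stop
- collar_axis (a point): point on the upright axis of the barrel and its collar (a fluted aluminium ring, 54 mm across, from 28 to 52 mm above the table; grip it from above across its diameter, clear of the lug), at its mid height, 40 mm above the table; 148 mm from the panel's centre along the unit's -y; axes as the unit's
- collar_lug (a point): outer end of the collar's lug (8 mm wide, 10 mm high, white line on top), 40 mm from the barrel's axis and 40 mm above the table; it points at the stop that is set. Its x axis points outward along the lug; at joint value 0 this is 2.39 rad counter-clockwise from the unit's +x
- collar (a joint): angle in rad of the collar; grows counter-clockwise seen from above; ends at -0.03 and 1.53. Detents, each marked by a white radial ridge on the flange: 0 = shut (ridge with a cross bar), 0.5 = one stud, 1.0 = two studs, 1.5 = three studs. A detent draws the collar in when it is let go within about 0.15 rad of a stop, and yields to about 0.03 N m. A grip under 30 N may slip on the collar
- mat: black rubber mat fixed to the table, 85 mm along its x, 190 mm along its y, 4 mm thick: the home of the three masters, with room for three in a row along its y (about 60 mm apart). Origin: centre of the underside, at table height. Two masters stand on it at the start, and the +y end is free
- ring_gauge: master: a flat steel ring, 56 mm outside, 33 mm hole, 14 mm high, 0.14 kg, lying flat; belongs to the stop with one stud (0.5). Origin: centre of the underside
- coupling: master: a white-chrome turned coupling, 33 mm across (crenellated top), 46 mm high, standing, 0.06 kg; belongs to the stop with two studs (1.0). Origin: centre of the underside. (Other couplings on the cabinet at the right are not masters)
- gauge_block: master: a steel block 60 mm (its x) x 30 mm (its y) x 45 mm high, standing, 0.31 kg; belongs to the stop with three studs (1.5). Origin: centre of the underside
- plate0: a square glass plate, 46 x 46 x 7 mm, weight about 40 g, with a grey 34 mm square mask on both faces (the glass rim round it is 6 mm thick, the mask stands 0.5 mm proud of it on each face). It lies flat on the table, and may be absent. Fingers may touch its four edges only, never the mask. Origin: centre of the underside; z up out of the upper face; x and y square to the edges
- plate1: a square glass plate, 46 x 46 x 7 mm, weight about 40 g, with a grey 34 mm square mask on both faces (the glass rim round it is 6 mm thick, the mask stands 0.5 mm proud of it on each face). It lies flat on the table, and may be absent. Fingers may touch its four edges only, never the mask. Origin: centre of the underside; z up out of the upper face; x and y square to the edges
- plate2: a square glass plate, 46 x 46 x 7 mm, weight about 40 g, with a grey 34 mm square mask on both faces (the glass rim round it is 6 mm thick, the mask stands 0.5 mm proud of it on each face). It lies flat on the table, and may be absent. Fingers may touch its four edges only, never the mask. Origin: centre of the underside; z up out of the upper face; x and y square to the edges
- tape_roll: bystander: roll of tape, 80 mm across, 20 mm high, origin under its centre; leave alone
- counter: bystander: hand tally counter, 72 x 44 x 20 mm, origin under its centre; leave alone
- adapter_b0: bystander: black adapter box, 44 x 91 x 26 mm, origin under its centre; leave alone
- adapter_b1: bystander: another black adapter box, same size; leave alone
- tweezers: bystander: steel tweezers, 121 mm long, origin under their centre; leave alone
Mind the look-alikes: they are no part of the job. What is shaped like the coupling but brown is not meant.

How it is judged:
By the outcome, as a careful person would: the job done as asked, in the order asked, and still so for the second after the job is handed in, with the robot touching nothing.
Of plate0, plate1, plate2 only 2 to 3 are there at a start; the rules pass over those that are not, and their reading is None.
At some moment in a run one of plate0, plate1, plate2 may be knocked a few centimetres aside while the robot is not near it.
It also fails if it takes over 210 s, if anything falls off the work surface, if the arm or the gripper's body presses on something with over 40 N, if the wrist force passes 120 N, or if a joint passes its speed limit or range.

ROBOT

A 6-joint arm with a two-finger parallel gripper is mounted at the origin on a cart in front of the work surface, level with it; the furniture and walls round the work are solid. World frame = base frame: x ahead of the robot, y to its left, z up, the work surface at z = 0. Lengths are in mm, angles in rad, forces in N, time in s.
With the tool pointing down it reaches from about 350 to 850 mm from the base axis. Payload 8.1 kg.
Tool frame: the origin (TCP) lies on the centre line of the jaws, within the pads' length; the fingertips stand nose_length ahead of it and the grasp point (between the pads) lies 5 mm behind it (nose_length is the distance from the TCP to the fingertips, in mm); z points along the fingers, y is the line along which they close (so a half turn about z gives the same grasp; the last joint's range is limited). The gripper opens to 93 mm and grips with 3 to 60 N. Pads are 15 mm wide; open, the fingers measure 128 mm over their backs; the gripper's body (75 mm by 188 mm) begins 65 mm behind the grasp point.
Start: joints at [1.114, 0.13, 1.488, -0, 1.523, -0.085], TCP at [217.955, 559.018, 232.635] pointing down, gripper open.
Joint ranges: [-2.96, 2.96], [-0.89, 2.26], [0.02, 2.5], [-1.34, 4.48], [0, 2.73], [-2.66, 2.66]. Speed limits (rad/s): [2.39, 2.39, 2.79, 3.14, 3.14, 3.14].

INTERFACE

Orientations are given as a unit quaternion [x, y, z, w].
In Python, from rig import read_state, read_camera, hand_in, look_for, pinpoint, nose_length gives the robot as it stands.
- The arm moves only by the tool arm_command, never from a script. Its argument "targets" is a list of rows, each an object with "translation": the shift along the tool's x, y, z in m, a list of three; "spin": the turn about the tool's z in degrees. In form: [{"translation": [tx, ty, tz], "spin": spin}, ...]. A call has 1 to 5 rows; each row is the pose to reach, as a shift and turn from the pose commanded when the call began, along the tool's axes at that moment; what a row does not reach only later rows make up. A row lasts 1/10 s, in which the tool goes at most 50 mm and 8.59 degrees, less where a joint would pass 70% of its speed; a pose out of reach is approached as far as the arm can. A call with a gripper value outside its range is refused whole. "jaw" is the finger opening in m, from 0 to 0.093, set as the call begins (left out, the last holds). The fingers move at their own pace and stop on an object; "grip_force" is the grip in N (left out, the last holds). Time passes only in rows, so rows that repeat a pose let the fingers close. It gives the time, the measured TCP pose, the force, the opening and the grip force at its end, in the units of the state.
- read_state(): the state, without advancing time (a new reading comes with each control period).
- read_camera(name): name is "scene" or "top"; returns a dict with "frame" (384x512x3 uint8, red, green, blue), "fx", "fy", "cx", "cy" (pixels), "dist" ([k1, k2, p1, p2, k3] as OpenCV has them; the pictures are not rectified), "cam_to_world" (4x4, takes a point from camera to world coordinates). Camera axes: x right, y up, looking along -z (the intrinsics and any distortion apply to the point x, -y, -z); pixel columns grow to the right and rows downward; lengths in mm; the calibration is good to about 2 mm. A picture is of the moment at which its call begins. There is no depth.
- hand_in(): hands the job in; it is judged then, once.
Trained networks look in a picture, given as the dict that the camera call returned (one of the last four; its "shot" number tells which), for a name from the list of things; names that differ only in an ending like _2 or _b are one class to them, and where a whole thing is asked for, a point or a joint stands for the part that bears it (a point fixed in the world has none). Each returns a list of dicts, best first, with "score" (0 to 1); they miss things now and then, are a little off and sometimes report something else, mostly with a low value. They report only what shows in the picture. A call takes as long as a camera call. They do not tell look-alikes from the thing itself.
- look_for(picture, query): "box" ([centre column, centre row, width, height] in pixels, round what is visible of it).
- pinpoint(picture, query): "xy" ([column, row] in pixels: a listed point, or the origin of a listed thing).
The state is a dict: "time": time; "joints": joint angles; "dq": joint speeds; "joint_efforts": joint torques, N m; "tcp_pos": TCP position; "ee_rot": TCP orientation; "wrist_force": force on the tool from outside, world axes, zero at the start; "wrist_torque": the same for the moment, N m; "gripper_width": finger opening in mm; "finger_force": force on a finger pad.
Only numpy, scipy, OpenCV 4.12 (cv2) and the standard library are available. Lean on these libraries where they do the work, as an engineer would, in place of code of your own. Each camera call takes 0.05 s, during which the arm holds its last target. There are 200 camera calls.

## Working session

There is one attempt and no reset: what is moved stays moved. The work goes in short steps, Python scripts to look and compute and a tool call to move; the robot and the scene stay as the last step left them, time stands still between calls to the robot, and variables do not carry over. Pictures are saved under pics/ and viewed, at most 17 in all, crops included, and the job is handed in when it is done.

Besides the shell and the picture viewer there is one more tool, called after "Call:" by a JSON object that holds its "fn" and its "kwargs". arm_command: Moves the arm, as the interface text tells. Its arguments: {"type":"object","properties":{"targets":{"type":"array"},"jaw":{"type":"number"},"grip_force":{"type":"number"}},"required":["targets"]}

```bash
mkdir -p pics; ls; cat > h.py <<'E'
import numpy as np, cv2, json
from rig import *
def ray(p,uv):
    K=np.array([[p['fx'],0,p['cx']],[0,p['fy'],p['cy']],[0,0,1]])
    n=cv2.undistortPoints(np.array([[uv]],float),K,np.array(p['dist'],float))[0,0]
    M=np.array(p['cam_to_world']); d=M[:3,:3]@np.array([n[0],-n[1],-1]); return M[:3,3],d
def at(p,uv,z):
    o,d=ray(p,uv); return o+d*(z-o[2])/d[2]
def proj(p,X):
    M=np.array(p['cam_to_world']); c=M[:3,:3].T@(np.array(X,float)-M[:3,3])
    K=np.array([[p['fx'],0,p['cx']],[0,p['fy'],p['cy']],[0,0,1]])
    q=cv2.projectPoints(np.array([[c[0],-c[1],-c[2]]]),np.zeros(3),np.zeros(3),K,np.array(p['dist'],float))[0]
    return q.ravel()
def save(p,n,crop=None,s=1):
    f=p['frame'][:,:,::-1]
    if crop: a,b,c,d=crop; f=f[b:d,a:c]
    cv2.imwrite('pics/'+n,cv2.resize(f,None,fx=s,fy=s,interpolation=cv2.INTER_CUBIC))
E
python3 - <<'E'
from h import *
print(nose_length() if callable(nose_length) else nose_length)
s=read_state();print(s['tcp_pos'],s['ee_rot'],s['gripper_width'],s['time'])
a=read_camera('scene');b=read_camera('top')
save(a,'s0.png',s=1.5);save(b,'t0.png',s=1.5)
for n,p in (('scene',a),('top',b)):
    print(n,np.round(np.array(p['cam_to_world'])[:3,3]),p['fx'])
    for q,z in [('panel',2.5),('pad',4),('collar_axis',40),('collar_lug',40),('mat',0),('ring_gauge',0),('coupling',0),('gauge_block',0),('plate0',0),('tape_roll',0),('counter',0),('adapter_b0',0),('tweezers',0)]:
        for r in pinpoint(p,q)[:5]: print(q,round(r['score'],2),np.round(r['xy'],1),np.round(at(p,r['xy'],z)[:2],1))
E
```

```text
pics
14.0
[217.73804964 558.53652605 231.59519696] [ 1.84839764e-01  9.82768259e-01 -8.69817046e-04 -2.33544157e-04] 93.01532358160611 0.0
scene [ 340. -412.  678.] 372.0382381347476
panel 0.73 [274.8 207.6] [619.1  70.1]
pad 0.95 [244.5 172.8] [605.1 205.7]
collar_axis 0.84 [315.6 240.5] [636.  -72.3]
collar_lug 0.62 [292.5 243. ] [590.8 -55.8]
mat 0.59 [194.2 199.4] [460.4 184.1]
ring_gauge 0.93 [168.9 211.1] [395.2 177.4]
coupling 0.65 [203.4 165.4] [523. 284.]
coupling 0.54 [244.4 171.3] [608.8 214.4]
coupling 0.34 [273.6 209. ] [615.6  69.4]
gauge_block 0.58 [190.5 197.4] [454.7 194.3]
plate0 0.96 [208.1 247.4] [439.2  40.9]
plate0 0.59 [222.6 213.5] [503.9 112.5]
tape_roll 0.82 [230.6 144.1] [620.8 328.4]
counter 0.73 [168.1 243.9] [365.3  89.6]
counter 0.65 [327.3 187.9] [765.   67.2]
adapter_b0 0.92 [382.  264.6] [ 743.6 -164.6]
adapter_b0 0.78 [327.9 191.8] [759.   55.8]
adapter_b0 0.46 [207.9 245.8] [440.3  44.9]
adapter_b0 0.42 [169.9 244.1] [368.6  87.3]
adapter_b0 0.4 [271.7 209.3] [611.2  70.7]
tweezers 0.49 [269.8 144.3] [716.5 277.1]
top [ 432.   70. 1012.] 353.12790996962707
panel 0.95 [252.8 180.7] [624.5  88.1]
pad 0.89 [212.8 187.2] [602.6 203.6]
collar_axis 0.87 [310.6 179.2] [625.2 -74.6]
collar_lug 0.48 [300.4 188.8] [597.3 -46. ]
mat 0.88 [215.5 236.9] [460.  190.6]
ring_gauge 0.81 [218.7 259.9] [395.7 179.1]
ring_gauge 0.63 [300.7 187.4] [608.2 -51.6]
coupling 0.62 [178.1 215. ] [520.1 300.8]
coupling 0.54 [208.1 183.9] [612.8 218.2]
gauge_block 0.77 [214.9 235.4] [464.2 192.5]
plate0 0.58 [264.9 248.4] [430.7  49.3]
plate0 0.54 [244.7 221.4] [505.9 108.6]
tape_roll 0.78 [168.9 180.8] [619.5 333.4]
counter 0.61 [216.6 239.8] [451.9 187.1]
counter 0.47 [246.8 271.4] [365.6  99. ]
adapter_b0 0.66 [333.8 142.6] [ 745.6 -150. ]
adapter_b0 0.57 [260.5 134.7] [765.   68.5]
tweezers 0.39 [186.6 147.9] [719.8 286.8]
tweezers 0.17 [241.4 222.9] [501.4 117.9]
```

View pics/s0.png

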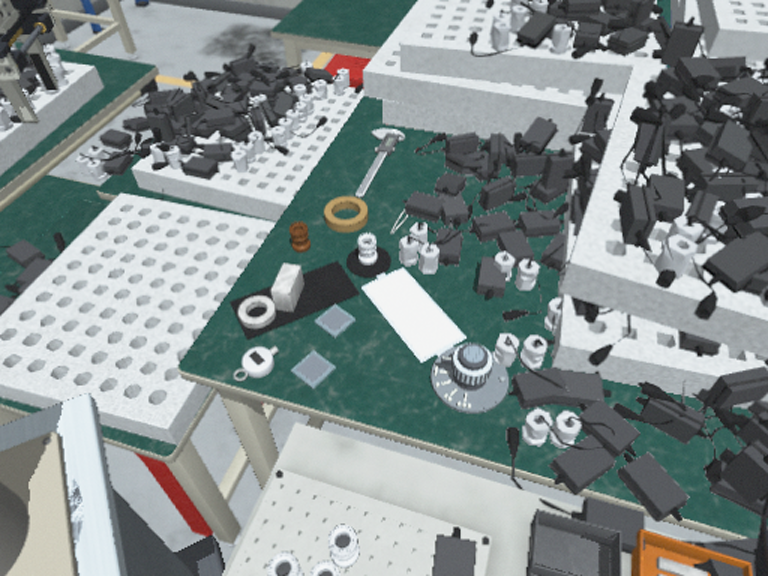

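View pics/t0.png

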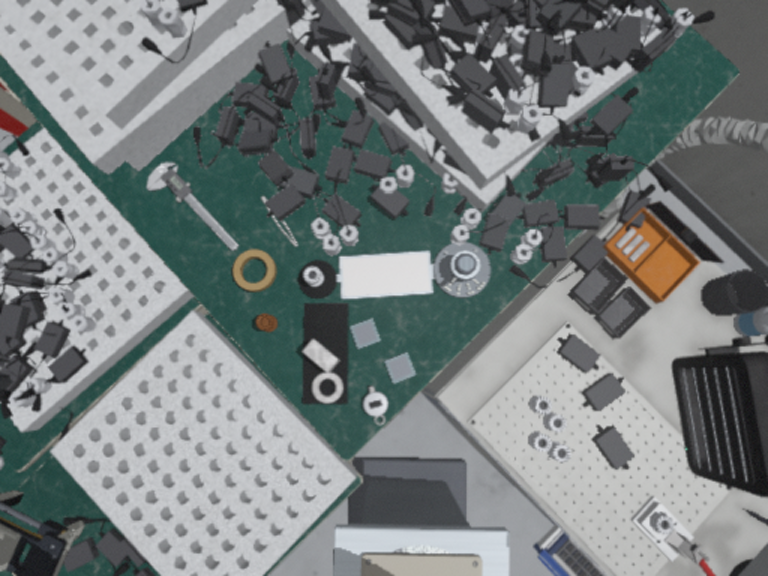

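The round pad holds the chrome coupling: scene (244,171), top (208,184). The brown look-alike is at scene (200,158) and two plates are visible, at scene (208,247) and (222,213). The mat's free end is at larger x. Next I make rectified crops to measure accurately.

```bash
cat >> h.py <<'E'
def bird(p,z,x0,x1,y0,y1,s=2):
    # image: rows = x decreasing (x up), cols = y decreasing (y left)
    H=int((x1-x0)*s);W=int((y1-y0)*s)
    c,r=np.meshgrid(np.arange(W),np.arange(H)); X=np.stack([x1-r/s,y1-c/s,np.full(c.shape,z,float)],-1).reshape(-1,3)
    M=np.array(p['cam_to_world']); q=(X-M[:3,3])@M[:3,:3]; q=q*[1,-1,-1]
    K=np.array([[p['fx'],0,p['cx']],[0,p['fy'],p['cy']],[0,0,1]])
    uv=cv2.projectPoints(q,np.zeros(3),np.zeros(3),K,np.array(p['dist'],float))[0].reshape(H,W,2).astype(np.float32)
    return cv2.remap(p['frame'][:,:,::-1],uv[...,0],uv[...,1],cv2.INTER_CUBIC)
def rects(im,mask,x1,y1,s,amin,amax):
    out=[]
    for c in cv2.findContours(mask.astype(np.uint8),cv2.RETR_EXTERNAL,cv2.CHAIN_APPROX_NONE)[0]:
        A=cv2.contourArea(c)/s/s
        if amin<A<amax:
            (cx,cy),(w,h),a=cv2.minAreaRect(c); out.append((round(x1-cy/s,1),round(y1-cx/s,1),round(w/s,1),round(h/s,1),round(a,1),round(A)))
    return out
def look_plates(p,z=6,box=(350,560,0,160)):
    im=bird(p,z,*box,3); hsv=cv2.cvtColor(im,cv2.COLOR_BGR2HSV).astype(int); 
    b,g,r=[im[...,i].astype(int) for i in range(3)]
    m=(r>85)&(b>100)&(hsv[...,1]<110)&(b+5>g)
    return im,rects(im,m,box[1],box[3],3,900,3500)
E
python3 - <<'E'
from h import *
a=read_camera('scene');b=read_camera('top')
np.save('a.npy',np.array([a],object),allow_pickle=True);np.save('b.npy',np.array([b],object),allow_pickle=True)
ims=[]
for n,p in (('scene',a),('top',b)):
    im,r=look_plates(p); print(n,'plates',r)
    im=bird(p,2.5,500,720,-20,200,3); r=rects(im,im.min(2)>225,720,200,3,5000,20000);print('panel',r)
    im=bird(p,4,340,600,100,260,3); r=rects(im,im.max(2)<60,600,260,3,5000,20000);print('mat',r)
    ims.append(bird(p,4,340,700,-130,260,1))
cv2.imwrite('pics/bird.png',cv2.resize(np.hstack(ims),None,fx=1,fy=1))
E
```

```text
scene plates [(375.9, 89.3, 57.0, 52.8, 25.9, 2286), (440.4, 41.7, 50.1, 51.1, 67.4, 2308), (503.8, 108.2, 48.6, 50.3, 69.2, 2293)]
panel [(617.9, 72.6, 82.7, 183.1, 84.9, 13810)]
mat [(466.1, 181.5, 189.2, 86.4, 88.6, 8431)]
top plates [(376.2, 27.7, 54.7, 51.7, -0.0, 1464), (376.1, 88.7, 47.7, 54.4, 19.4, 1916), (440.6, 45.1, 49.1, 50.1, 68.4, 2279), (503.7, 112.9, 48.6, 49.7, 68.5, 2238)]
panel []
mat [(465.4, 193.7, 189.9, 97.9, 88.9, 10134)]
```

View pics/bird.png

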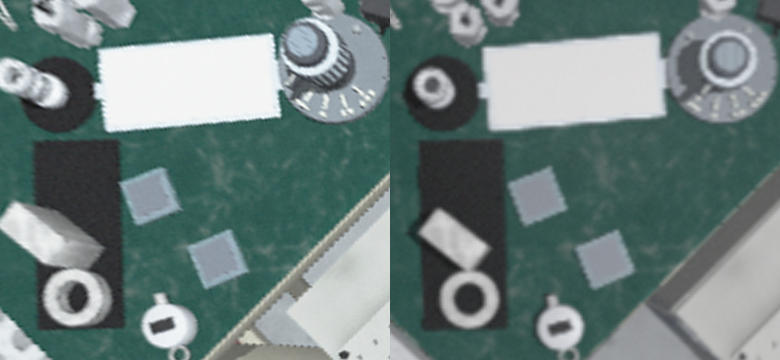

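Left is the scene view and right the top view, both at z=4. They show two tilted plates (about 22°), the panel, a coupling on the pad, and the collar at right with its stops. The two views disagree by about 4 mm in y, so I average them. The coupling that counts is the chrome one on the black pad, not the brown one or the cluster behind.

```bash
cat >> h.py <<'E'
def psi(s):
    x,y,z,w=s['ee_rot']; return np.degrees(np.arctan2(2*(x*y+z*w),1-2*(y*y+z*z)))
def go(x,y,z,ps=None):
    s=read_state(); p=np.array(s['tcp_pos']); a=psi(s); d=np.array([x,y,z])-p; c,n=np.cos(np.radians(a)),np.sin(np.radians(a))
    sp=0 if ps is None else (a-ps+180)%360-180
    print('t',round(s['time'],1),'pos',np.round(p,1),'psi',round(a,1),'w',round(s['gripper_width'],1),'F',np.round(s['wrist_force'],1),'| move',np.round([(d[0]*c+d[1]*n)/1e3,(d[0]*n-d[1]*c)/1e3,-d[2]/1e3],4),'spin',round(sp,1))
E
python3 - <<'E'
from h import *
a=np.load('a.npy',allow_pickle=True)[0];b=np.load('b.npy',allow_pickle=True)[0]
for p in (a,b):
    im=bird(p,2.5,500,720,-30,200,3)
    for t in (200,215): print('panel',rects(im,cv2.morphologyEx((im.min(2)>t).astype(np.uint8),cv2.MORPH_OPEN,np.ones((25,25))),720,200,3,5000,20000))
    im=bird(p,62,560,720,-140,10,3);cv2.imwrite('pics/c.png',im)
    for z,n in ((52,'col'),(8,'fl')):
        for q in pinpoint(a,'collar_lug')[:1] if 0 else []: pass
    im=bird(p,4,540,680,140,270,3); m=cv2.morphologyEx((im.max(2)<60).astype(np.uint8),cv2.MORPH_OPEN,np.ones((9,9)));print('pad',rects(im,m,680,270,3,1000,9000))
    # coupling top z=50
    im=bird(p,50,540,680,140,270,3); m=cv2.morphologyEx((im.min(2)>150).astype(np.uint8),cv2.MORPH_OPEN,np.ones((5,5)));print('coup top',rects(im,m,680,270,3,200,9000))
go(440.5,43.4,140,111.6)
E
```

```text
panel [(617.9, 73.6, 82.7, 183.2, 84.9, 14206)]
panel [(617.9, 73.6, 81.9, 181.2, 85.0, 13877)]
pad [(550.2, 183.5, 19.7, 84.3, 90.0, 1560), (604.3, 199.5, 70.1, 74.3, 23.8, 2762)]
coup top [(598.7, 187.6, 73.5, 30.1, 22.7, 1689), (660.8, 162.0, 38.3, 43.3, 90.0, 1013)]
panel [(618.6, 76.8, 81.7, 178.8, 85.0, 13547)]
panel [(618.0, 75.8, 74.9, 165.4, 84.9, 11842)]
pad [(550.2, 189.3, 19.7, 83.3, 90.0, 1581), (606.0, 208.7, 74.3, 74.8, 53.8, 2714)]
coup top [(604.5, 209.0, 38.4, 30.4, 45.0, 893), (603.8, 153.3, 79.0, 26.0, 90.0, 1619), (666.8, 183.3, 26.3, 45.3, 90.0, 735)]
t 1.5 pos [217.9 559.  232.6] psi 158.7 w 93.2 F [-0.2 -0.6 -0.1] | move [-0.3947 -0.3995  0.0926] spin 47.1
```

Call:
{"fn": "arm_command", "kwargs": {"targets": [{"translation":[-0.035,-0.035,0],"spin":4},{"translation":[-0.07,-0.07,0],"spin":8},{"translation":[-0.105,-0.105,0],"spin":12},{"translation":[-0.14,-0.14,0],"spin":16},{"translation":[-0.175,-0.175,0],"spin":20}], "jaw": 0.066, "grip_force": 10}}

```text
time: 2.0
tcp_pos: [317.8, 330.7, 232.7]
ee_rot: [0.354, 0.935, 0.0, 0.0]
wrist_force: [1.1, 0.3, 0.4]
gripper_width: 66.4
finger_force: 0.0
```

```bash
python3 -c "
from h import *
go(440.5,43.4,140,111.6)"
```

```text
t 2.0 pos [317.8 330.7 232.7] psi 138.6 w 66.4 F [1.1 0.3 0.4] | move [-0.2821 -0.1342  0.0927] spin 27.0
```

Call:
{"fn": "arm_command", "kwargs": {"targets": [{"translation":[-0.04,-0.019,0.0],"spin":0},{"translation":[-0.08,-0.038,0.01],"spin":0},{"translation":[-0.12,-0.057,0.02],"spin":0},{"translation":[-0.16,-0.076,0.03],"spin":0},{"translation":[-0.2,-0.095,0.04],"spin":0}]}}

```text
time: 2.5
tcp_pos: [405.5, 127.3, 192.7]
ee_rot: [0.353, 0.936, 0.0, 0.001]
wrist_force: [0.9, 0.8, 0.0]
gripper_width: 65.7
finger_force: 0.0
```

Call:
{"fn": "arm_command", "kwargs": {"targets": [{"translation":[-0.03,-0.015,0.02],"spin":7},{"translation":[-0.06,-0.03,0.04],"spin":14},{"translation":[-0.0821,-0.0392,0.0527],"spin":21},{"translation":[-0.0821,-0.0392,0.0527],"spin":27},{"translation":[-0.0821,-0.0392,0.0527],"spin":27}]}}

```text
time: 3.0
tcp_pos: [440.6, 44.7, 139.5]
ee_rot: [0.563, 0.827, -0.0, -0.0]
wrist_force: [0.4, -0.0, 0.1]
gripper_width: 66.0
finger_force: 0.0
```

```bash
python3 - <<'E'
from h import *
a=read_camera('scene');b=read_camera('top')
for p in (a,b): print(look_plates(p)[1])
save(a,'s1.png',(120,130,376,322),3)
go(440.5,43.4,16.5,111.6)
E
```

```text
[(373.4, 88.7, 55.1, 49.6, 29.1, 2143), (439.9, 42.8, 49.7, 53.3, 67.6, 2304), (504.0, 108.1, 48.6, 50.2, 69.3, 2273)]
[]
t 3.1 pos [440.9  45.5 140.2] psi 111.9 w 65.8 F [0.1 0.5 0.8] | move [-0.0018 -0.0012  0.1237] spin 0.3
```

View pics/s1.png

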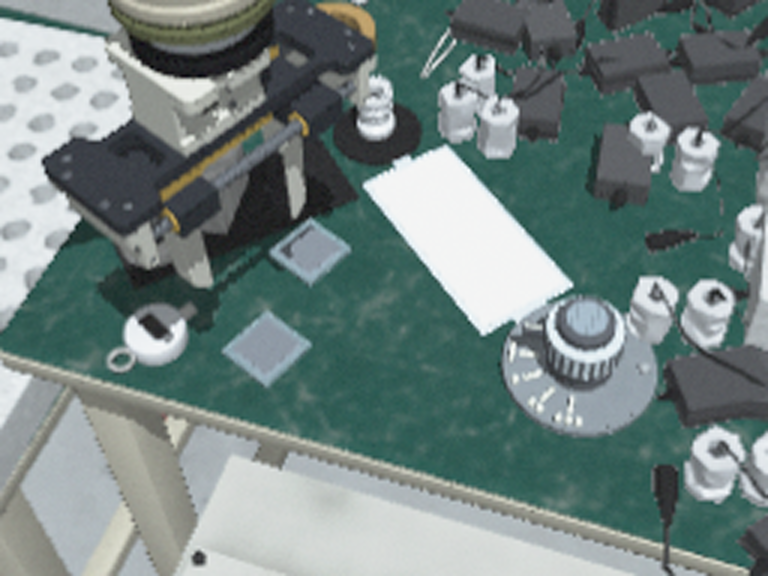

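The crop shows the gripper hanging over the table with its tips at about (300,215) and (200,285). Both plates are untouched, and the coupling stands on the pad at (375,105). I go lower and compare tips with plate.

Call:
{"fn": "arm_command", "kwargs": {"targets": [{"translation":[-0.001,-0.001,0.03],"spin":0},{"translation":[-0.002,-0.001,0.06],"spin":0},{"translation":[-0.002,-0.001,0.09],"spin":0},{"translation":[-0.002,-0.001,0.104],"spin":0},{"translation":[-0.002,-0.001,0.104],"spin":0}]}}

```text
time: 3.6
tcp_pos: [438.6, 43.9, 34.0]
ee_rot: [0.56, 0.829, -0.001, -0.002]
wrist_force: [0.4, -0.2, -0.4]
gripper_width: 66.1
finger_force: 0.0
```

```bash
python3 - <<'E'
from h import *
a=read_camera('scene')
s=read_state(); t=np.array(s['tcp_pos']); h=np.radians(psi(s)-90)
f=a['frame'].copy()
for k in (-33,33):
    for w in (-7.5,7.5):
        X=t+[k*np.cos(h)-w*np.sin(h),k*np.sin(h)+w*np.cos(h),-14]; u=proj(a,X); print(u); 
        cv2.circle(f,(int(round(u[0])),int(round(u[1]))),0,(255,0,0),-1)
a['frame']=f; save(a,'s2.png',(160,190,260,290),6)
go(440.5,44,16.5,111.6)
E
```

```text
[197.64030364 252.6231905 ]
[192.74567357 248.62619681]
[220.32026508 232.77721244]
[215.44398355 229.10834306]
t 3.6 pos [439.9  43.8  35.6] psi 111.9 w 66.3 F [ 0.1 -0.8 -0. ] | move [-0.      0.0006  0.0191] spin 0.3
```

View pics/s2.png

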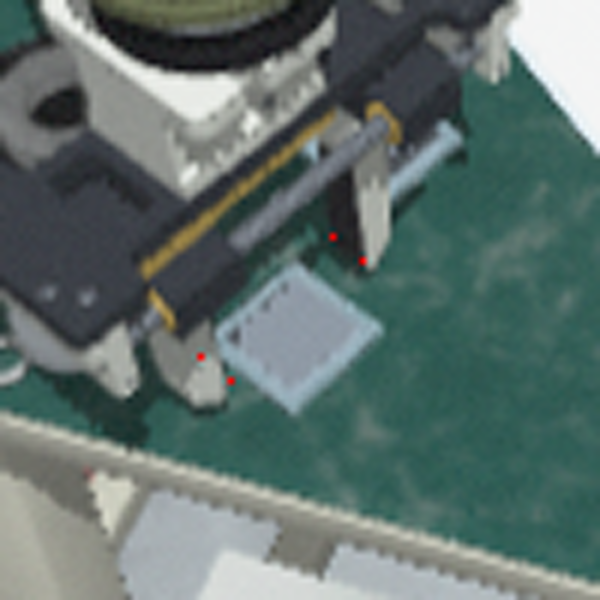

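The projected tips (red) match the real tips within about 1.5 px, and the plate sits centred between the fingers. I descend and grip.

Call:
{"fn": "arm_command", "kwargs": {"targets": [{"translation":[0,0.0005,0.01],"spin":0},{"translation":[0,0.0005,0.0195],"spin":0},{"translation":[0,0.0005,0.0195],"spin":0}]}}

```text
time: 3.95
tcp_pos: [440.4, 43.4, 15.5]
ee_rot: [0.561, 0.828, -0.0, -0.0]
wrist_force: [-0.3, -0.5, -0.2]
gripper_width: 65.8
finger_force: 0.0
```

Call:
{"fn": "arm_command", "kwargs": {"targets": [{"translation":[0,0,0],"spin":0},{"translation":[0,0,0],"spin":0},{"translation":[0,0,0],"spin":0},{"translation":[0,0,0],"spin":0},{"translation":[0,0,0],"spin":0}], "jaw": 0.04, "grip_force": 12}}

```text
time: 4.45
tcp_pos: [441.4, 43.3, 16.8]
ee_rot: [0.561, 0.828, 0.0, 0.0]
wrist_force: [-0.3, -0.3, 2.9]
gripper_width: 46.0
finger_force: 12.0
```

```bash
python3 - <<'E'
from h import *
c,s=np.cos(np.radians(5)),np.sin(np.radians(5))
P=lambda u,v:(618.1+u*c-v*s,75.2+u*s+v*c)
print(P(0,-30),P(0,30))
go(*P(0,-30),80,95)
E
```

```text
(np.float64(620.7146722824298), np.float64(45.314159057247636)) (np.float64(615.4853277175703), np.float64(105.08584094275237))
t 4.5 pos [441.4  43.3  16.8] psi 111.7 w 46.0 F [-0.3 -0.3  2.9] | move [-0.0644  0.1673 -0.0632] spin 16.7
```

Call:
{"fn": "arm_command", "kwargs": {"targets": [{"translation":[0,0,-0.02],"spin":0},{"translation":[0,0,-0.05],"spin":0},{"translation":[-0.015,0.04,-0.0632],"spin":4},{"translation":[-0.03,0.08,-0.0632],"spin":8},{"translation":[-0.045,0.12,-0.0632],"spin":12}]}}

```text
time: 4.95
tcp_pos: [571.4, 45.9, 80.9]
ee_rot: [0.646, 0.763, 0.001, 0.001]
wrist_force: [-0.5, -0.5, 0.1]
gripper_width: 45.6
finger_force: 12.0
```

```bash
python3 - <<'E'
from h import *
go(620.7,45.3,40,95)
E
```

```text
t 5.0 pos [571.4  45.9  80.9] psi 99.5 w 45.6 F [-0.5 -0.5  0.1] | move [-0.0088  0.0486  0.0409] spin 4.5
```

Call:
{"fn": "arm_command", "kwargs": {"targets": [{"translation":[-0.0088,0.0486,0],"spin":4.5},{"translation":[-0.0088,0.0486,0.02],"spin":4.5},{"translation":[-0.0088,0.0486,0.0409],"spin":4.5},{"translation":[-0.0088,0.0486,0.0409],"spin":4.5}]}}

```text
time: 5.35
tcp_pos: [615.7, 45.4, 34.5]
ee_rot: [0.674, 0.738, -0.002, -0.003]
wrist_force: [-0.4, 0.4, -0.3]
gripper_width: 45.5
finger_force: 12.0
```

```bash
python3 - <<'E'
from h import *
a=read_camera('scene'); save(a,'s3.png',(190,150,350,270),5)
print(look_plates(a,6)[1])
go(620.7,45.3,19.2,95)
E
```

```text
[(375.3, 89.1, 57.0, 52.4, 27.7, 2283), (503.8, 108.2, 48.2, 50.3, 69.5, 2279)]
t 5.4 pos [616.6  45.4  36.5] psi 95.2 w 45.5 F [ 0.8  0.1 -0.2] | move [-0.0005  0.0041  0.0173] spin 0.2
```

View pics/s3.png

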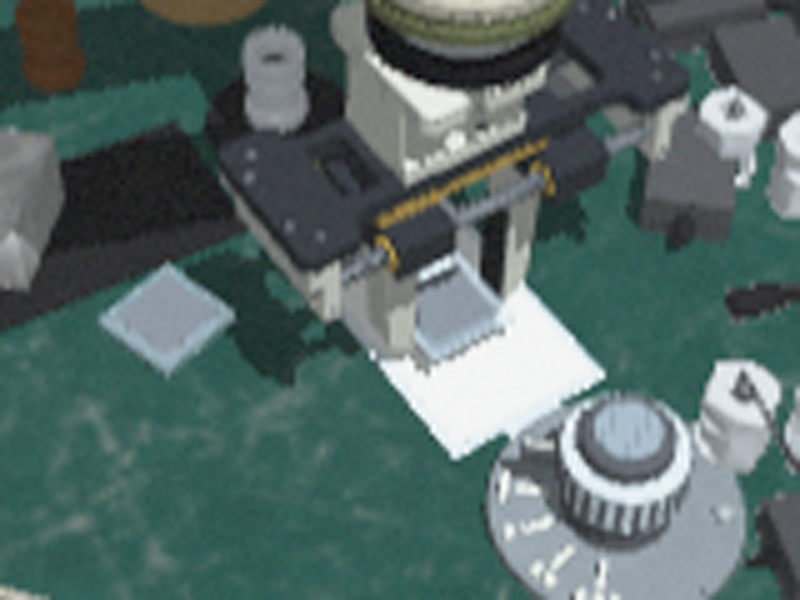

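The plate is held level above the panel, centred across it. The lug is at about (520,460) and still shut.

Call:
{"fn": "arm_command", "kwargs": {"targets": [{"translation":[0,0.003,0.005],"spin":0},{"translation":[0,0.003,0.01],"spin":0},{"translation":[0,0.003,0.01],"spin":0}]}}

```text
time: 5.7
tcp_pos: [621.6, 45.7, 29.0]
ee_rot: [0.674, 0.738, 0.0, 0.0]
wrist_force: [-0.0, -0.7, -1.1]
gripper_width: 45.6
finger_force: 12.0
```

```bash
python3 - <<'E'
from h import *
go(620.7,45.3,19.5,95)
E
```

```text
t 5.7 pos [621.6  45.7  29. ] psi 95.2 w 45.6 F [-0.  -0.7 -1.1] | move [-0.0003 -0.0009  0.0095] spin 0.2
```

Call:
{"fn": "arm_command", "kwargs": {"targets": [{"translation":[0,0,0.005],"spin":0},{"translation":[0,0,0.008],"spin":0},{"translation":[0,0,0.0095],"spin":0},{"translation":[0,0,0.0095],"spin":0}]}}

```text
time: 6.1
tcp_pos: [621.5, 45.7, 19.4]
ee_rot: [0.674, 0.738, -0.0, -0.0]
wrist_force: [-1.1, -0.3, 2.5]
gripper_width: 45.7
finger_force: 12.0
```

Call:
{"fn": "arm_command", "kwargs": {"targets": [{"translation":[0,0,0],"spin":0},{"translation":[0,0,0],"spin":0},{"translation":[0,0,0],"spin":0},{"translation":[0,0,0],"spin":0}], "jaw": 0.062}}

```text
time: 6.5
tcp_pos: [621.6, 45.7, 19.2]
ee_rot: [0.674, 0.738, 0.0, 0.0]
wrist_force: [0.7, -0.8, 0.1]
gripper_width: 61.8
finger_force: 0.0
```

Call:
{"fn": "arm_command", "kwargs": {"targets": [{"translation":[0,0,-0.02],"spin":0},{"translation":[0,0,-0.06],"spin":0},{"translation":[0,0,-0.1],"spin":0},{"translation":[0,0,-0.1],"spin":0}], "jaw": 0.066}}

```text
time: 6.9
tcp_pos: [626.0, 45.7, 126.8]
ee_rot: [0.674, 0.738, 0.004, 0.004]
wrist_force: [0.9, 0.2, 0.8]
gripper_width: 65.7
finger_force: 0.0
```

```bash
python3 - <<'E'
from h import *
a=read_camera('scene');print(look_plates(a,6)[1])
go(504,111,120,111)
E
```

```text
[(375.6, 89.3, 57.1, 52.5, 26.6, 2290), (503.9, 108.3, 48.5, 50.4, 69.2, 2291)]
t 7.0 pos [624.5  45.7 123.7] psi 95.2 w 66.1 F [ 0.  -0.2 -0.7] | move [ 0.076  -0.1141  0.0037] spin -15.8
```

Call:
{"fn": "arm_command", "kwargs": {"targets": [{"translation":[0.02,-0.03,0],"spin":-5},{"translation":[0.045,-0.065,0],"spin":-10},{"translation":[0.076,-0.114,0],"spin":-15.8},{"translation":[0.076,-0.114,0.03],"spin":-15.8},{"translation":[0.076,-0.114,0.06],"spin":-15.8}]}}

```text
time: 7.45
tcp_pos: [499.7, 112.1, 58.5]
ee_rot: [0.566, 0.825, 0.0, 0.0]
wrist_force: [0.5, -0.3, 0.4]
gripper_width: 66.2
finger_force: 0.0
```

Call:
{"fn": "arm_command", "kwargs": {"targets": [{"translation":[0,0,0.015],"spin":0},{"translation":[0,0,0.015],"spin":0},{"translation":[0,0,0.015],"spin":0}]}}

```text
time: 7.75
tcp_pos: [501.2, 110.8, 44.2]
ee_rot: [0.567, 0.824, -0.0, -0.0]
wrist_force: [-0.2, 0.4, 0.5]
gripper_width: 66.1
finger_force: 0.0
```

```bash
python3 - <<'E'
from h import *
a=read_camera('scene');save(a,'s4.png',(190,150,350,270),5);print(look_plates(a,6)[1])
b=read_camera('top');im=bird(b,6,560,680,-20,170,2)
go(503.9,110.8,16.5,110.8)
E
```

```text
[(375.2, 89.3, 57.6, 52.1, 28.5, 2282), (503.1, 108.6, 49.7, 51.3, 68.6, 2236)]
t 7.8 pos [502.5 111.   45.5] psi 111.0 w 66.0 F [ 0.9  1.3 -0.1] | move [-0.0007  0.0013  0.029 ] spin 0.2
```

View pics/s4.png

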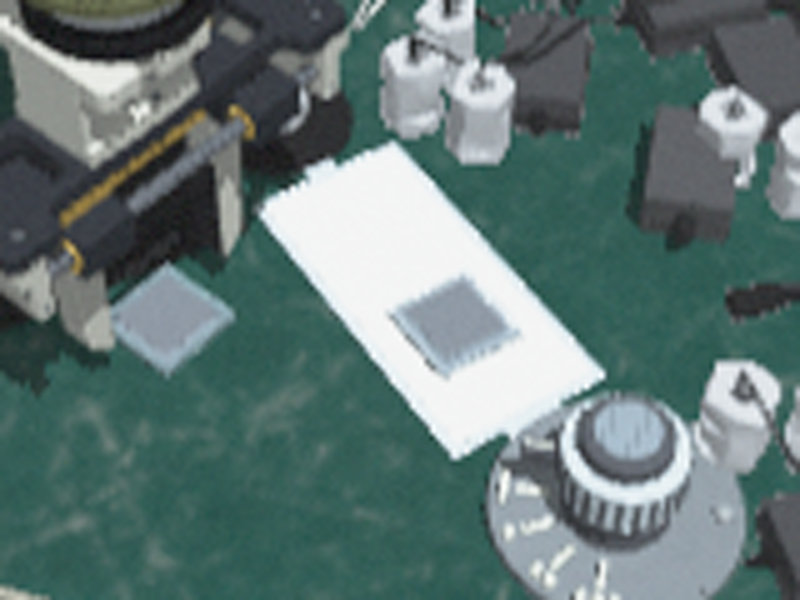

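The first plate lies flat on the panel at (455,325), and the fingers straddle the second at (170,320). I grip the second one.

Call:
{"fn": "arm_command", "kwargs": {"targets": [{"translation":[0,0.001,0.01],"spin":0},{"translation":[0,0.001,0.02],"spin":0},{"translation":[0,0.001,0.0277],"spin":0},{"translation":[0,0.001,0.0277],"spin":0}]}}

```text
time: 8.25
tcp_pos: [501.2, 111.3, 15.1]
ee_rot: [0.566, 0.824, -0.001, -0.001]
wrist_force: [-0.3, -0.3, -0.1]
gripper_width: 65.7
finger_force: 0.0
```

Call:
{"fn": "arm_command", "kwargs": {"targets": [{"translation":[0,0,0],"spin":0},{"translation":[0,0,0],"spin":0},{"translation":[0,0,0],"spin":0},{"translation":[0,0,0],"spin":0},{"translation":[0,0,0],"spin":0}], "jaw": 0.04, "grip_force": 12}}

```text
time: 8.75
tcp_pos: [502.3, 111.5, 16.8]
ee_rot: [0.566, 0.824, 0.0, 0.0]
wrist_force: [-0.3, -0.4, 1.0]
gripper_width: 45.6
finger_force: 12.0
```

```bash
python3 - <<'E'
from h import *
go(615.5,105.1,80,95)
E
```

```text
t 8.8 pos [502.3 111.5  16.8] psi 111.0 w 45.6 F [-0.3 -0.4  1. ] | move [-0.0465  0.1034 -0.0632] spin 16.0
```

Call:
{"fn": "arm_command", "kwargs": {"targets": [{"translation":[0,0,-0.03],"spin":0},{"translation":[0,0,-0.063],"spin":0},{"translation":[-0.016,0.035,-0.063],"spin":5},{"translation":[-0.032,0.07,-0.063],"spin":10},{"translation":[-0.0465,0.1034,-0.063],"spin":16}]}}

```text
time: 9.25
tcp_pos: [617.0, 105.0, 80.5]
ee_rot: [0.677, 0.736, 0.001, 0.001]
wrist_force: [0.4, -0.3, -0.0]
gripper_width: 45.5
finger_force: 12.0
```

Call:
{"fn": "arm_command", "kwargs": {"targets": [{"translation":[0,0,0.02],"spin":0},{"translation":[0,0,0.04],"spin":0},{"translation":[0,0,0.05],"spin":0},{"translation":[0,0,0.05],"spin":0},{"translation":[0,0,0.05],"spin":0}]}}

```text
time: 9.75
tcp_pos: [615.3, 105.1, 30.0]
ee_rot: [0.676, 0.737, 0.0, 0.0]
wrist_force: [-0.1, -0.1, 0.5]
gripper_width: 45.7
finger_force: 12.0
```

```bash
python3 - <<'E'
from h import *
go(615.5,105.1,19.2,95)
E
```

```text
t 9.8 pos [615.3 105.1  30. ] psi 95.0 w 45.7 F [-0.1 -0.1  0.5] | move [-0.      0.0002  0.0108] spin 0.0
```

Call:
{"fn": "arm_command", "kwargs": {"targets": [{"translation":[0,0,0.005],"spin":0},{"translation":[0,0,0.008],"spin":0},{"translation":[0,0,0.0105],"spin":0},{"translation":[0,0,0.0105],"spin":0}]}}

```text
time: 10.15
tcp_pos: [615.4, 105.1, 19.2]
ee_rot: [0.676, 0.737, 0.0, 0.0]
wrist_force: [-0.2, 0.4, -0.4]
gripper_width: 45.4
finger_force: 12.0
```

Call:
{"fn": "arm_command", "kwargs": {"targets": [{"translation":[0,0,0],"spin":0},{"translation":[0,0,0],"spin":0},{"translation":[0,0,0],"spin":0},{"translation":[0,0,0],"spin":0}], "jaw": 0.062}}

```text
time: 10.55
tcp_pos: [615.2, 105.0, 19.0]
ee_rot: [0.676, 0.737, -0.0, -0.0]
wrist_force: [-0.7, 1.2, 0.4]
gripper_width: 61.9
finger_force: 0.0
```

Call:
{"fn": "arm_command", "kwargs": {"targets": [{"translation":[0,0,-0.02],"spin":0},{"translation":[0,0,-0.06],"spin":0},{"translation":[0,0,-0.1],"spin":0},{"translation":[0,0,-0.12],"spin":0},{"translation":[0,0,-0.12],"spin":0}], "jaw": 0.08}}

```text
time: 11.05
tcp_pos: [618.1, 105.3, 144.0]
ee_rot: [0.676, 0.737, 0.003, 0.003]
wrist_force: [0.7, 0.0, -0.4]
gripper_width: 80.1
finger_force: 0.0
```

```bash
python3 - <<'E'
from h import *
go(631,-72.2,140,142)
E
```

```text
t 11.1 pos [618.1 105.3 144. ] psi 95.0 w 80.1 F [ 0.7  0.  -0.4] | move [-0.178  -0.0026  0.004 ] spin -47.0
```

Call:
{"fn": "arm_command", "kwargs": {"targets": [{"translation":[-0.04,0,0],"spin":-8},{"translation":[-0.08,-0.001,0],"spin":-16},{"translation":[-0.12,-0.002,0],"spin":-24},{"translation":[-0.16,-0.002,0],"spin":-32},{"translation":[-0.178,-0.0026,0],"spin":-40}]}}

```text
time: 11.55
tcp_pos: [627.2, -75.8, 137.0]
ee_rot: [0.381, 0.925, -0.001, -0.001]
wrist_force: [-0.0, 0.2, 0.8]
gripper_width: 80.0
finger_force: 0.0
```

Call:
{"fn": "arm_command", "kwargs": {"targets": [{"translation":[0,0,0],"spin":-7},{"translation":[0,0,0],"spin":-7},{"translation":[0,0,0],"spin":-7}]}}

```text
time: 11.85
tcp_pos: [627.5, -72.2, 137.6]
ee_rot: [0.327, 0.945, -0.0, -0.001]
wrist_force: [0.9, 0.1, -0.9]
gripper_width: 79.8
finger_force: 0.0
```

```bash
python3 - <<'E'
from h import *
a=read_camera('scene');b=read_camera('top')
save(a,'s5.png',(190,130,390,280),4)
im=bird(a,2.5,500,720,-30,200,3)
# plates on panel: dark inside white, at z=8
im=bird(a,9,560,680,-20,170,3); m=cv2.morphologyEx((im.min(2)<190).astype(np.uint8),cv2.MORPH_OPEN,np.ones((15,15)));print(rects(im,m,680,170,3,700,4000))
for n,p in (('s',a),('t',b)):
    for q,z in (('collar_axis',40),('collar_lug',40)):
        for r in pinpoint(p,q)[:2]: print(n,q,round(r['score'],2),np.round(at(p,r['xy'],z)[:2],1))
go(631,-72.2,46,142)
E
```

```text
[]
s collar_axis 0.86 [636.3 -71.9]
s collar_axis 0.39 [450.2 147.5]
s collar_lug 0.82 [593.9 -50.2]
t collar_axis 0.87 [628.  -70.1]
t 12.2 pos [628.2 -72.  139. ] psi 142.0 w 80.0 F [-0.4 -0.2  0. ] | move [-0.0023  0.0016  0.093 ] spin -0.0
```

View pics/s5.png

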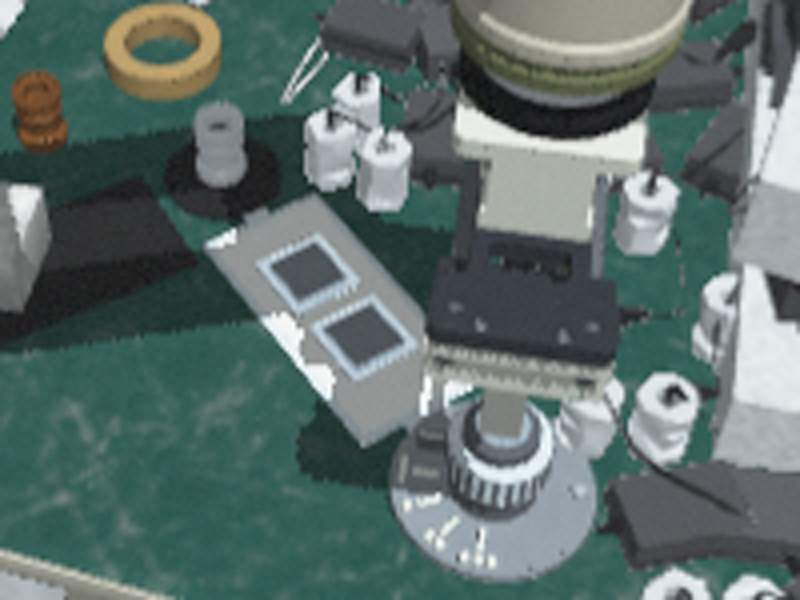

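Both plates lie flat and side by side on the panel, at (308,272) and (365,335). The lug is at (430,435), at the shut ridge. I refine the collar axis from the unobstructed pictures.

```bash
python3 - <<'E'
from h import *
a=np.load('a.npy',allow_pickle=True)[0];b=np.load('b.npy',allow_pickle=True)[0]
for n,p in (('s',a),('t',b)):
    for nm,z,r in (('flange',8,55),('barrel',62,20),('collar',52,27)):
        im=cv2.GaussianBlur(cv2.cvtColor(bird(p,z,540,720,-160,20,3),cv2.COLOR_BGR2GRAY),(0,0),2)
        c=cv2.HoughCircles(im,cv2.HOUGH_GRADIENT_ALT,1.5,20,param1=60,param2=0.5,minRadius=int(3*r*.9),maxRadius=int(3*r*1.1))
        if c is not None: print(n,nm,[(round(720-k[1]/3,1),round(20-k[0]/3,1),round(k[2]/3,1)) for k in c.reshape(-1,c.shape[-1])[:3]])
    im=cv2.GaussianBlur(cv2.cvtColor(bird(p,4,540,680,130,270,3),cv2.COLOR_BGR2GRAY),(0,0),2)
    c=cv2.HoughCircles(im,cv2.HOUGH_GRADIENT_ALT,1.5,20,param1=60,param2=0.5,minRadius=100,maxRadius=125)
    if c is not None: print(n,'pad',[(round(680-k[1]/3,1),round(270-k[0]/3,1),round(k[2]/3,1)) for k in c.reshape(-1,c.shape[-1])[:3]])
E
```

```text
s barrel [(np.float32(626.5), np.float32(-77.5), np.float32(19.9))]
s collar [(np.float32(632.5), np.float32(-76.0), np.float32(27.0))]
t barrel [(np.float32(630.5), np.float32(-69.5), np.float32(20.4))]
t collar [(np.float32(630.0), np.float32(-70.0), np.float32(26.8))]
```

Call:
{"fn": "arm_command", "kwargs": {"targets": [{"translation":[-0.002,0.001,0.02],"spin":0},{"translation":[-0.002,0.001,0.04],"spin":0},{"translation":[-0.002,0.001,0.05],"spin":0},{"translation":[-0.002,0.001,0.05],"spin":0},{"translation":[-0.002,0.001,0.05],"spin":0}]}}

```text
time: 12.65
tcp_pos: [630.6, -72.9, 89.5]
ee_rot: [0.326, 0.946, 0.0, 0.0]
wrist_force: [0.7, 0.4, -0.2]
gripper_width: 80.1
finger_force: 0.0
```

```bash
python3 - <<'E'
from h import *
go(630.5,-71.5,46,142)
E
```

```text
t 12.7 pos [630.6 -72.9  89.5] psi 142.0 w 80.1 F [ 0.7  0.4 -0.2] | move [0.0009 0.001  0.0435] spin -0.0
```

Call:
{"fn": "arm_command", "kwargs": {"targets": [{"translation":[0.001,0.001,0.015],"spin":0},{"translation":[0.001,0.001,0.03],"spin":0},{"translation":[0.001,0.001,0.043],"spin":0},{"translation":[0.001,0.001,0.043],"spin":0}]}}

```text
time: 13.05
tcp_pos: [627.8, -71.1, 42.4]
ee_rot: [0.326, 0.946, -0.0, -0.003]
wrist_force: [-0.3, 0.7, 0.1]
gripper_width: 80.1
finger_force: 0.0
```

Call:
{"fn": "arm_command", "kwargs": {"targets": [{"translation":[0,0,0],"spin":0},{"translation":[0,0,0],"spin":0},{"translation":[0,0,0],"spin":0},{"translation":[0,0,0],"spin":0},{"translation":[0,0,0],"spin":0}], "jaw": 0.045, "grip_force": 5}}

```text
time: 13.55
tcp_pos: [631.7, -70.7, 47.0]
ee_rot: [0.326, 0.946, 0.001, 0.001]
wrist_force: [5.0, 3.4, -2.0]
gripper_width: 54.0
finger_force: 5.0
```

```bash
python3 - <<'E'
from h import *
go(630.5,-71.5,46,142)
a=read_camera('scene');save(a,'s6.png',(270,190,370,290),6)
go(630.5,-71.5,46,142); print(read_state()['finger_force'],read_state()['wrist_torque'])
E
```

```text
t 13.6 pos [631.7 -70.7  47. ] psi 142.0 w 54.0 F [ 5.   3.4 -2. ] | move [ 0.0004 -0.0014  0.001 ] spin 0.0
t 13.6 pos [631.7 -70.6  46.9] psi 142.0 w 54.1 F [ 4.8  3.9 -1.8] | move [ 0.0004 -0.0014  0.0009] spin 0.0
5.000173822045326 [ 0.63596509 -0.77604036 -0.06405638]
```

View pics/s6.png

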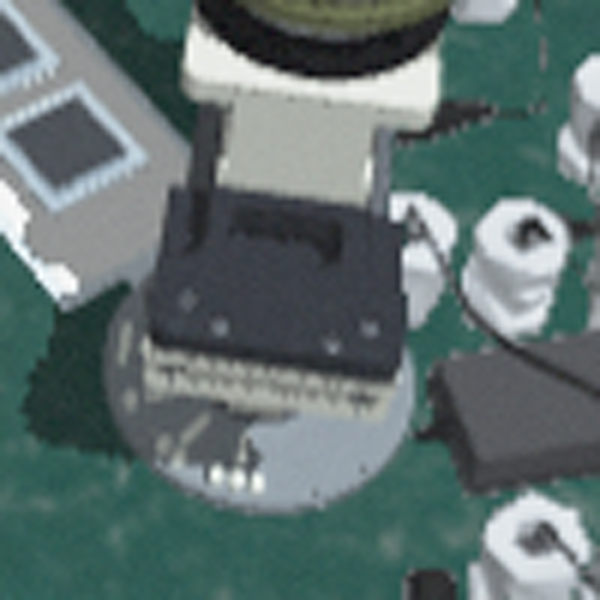

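The fingers have closed on the collar at 54.0 mm. A 6 N side load along +tool y remains, so I shift that way to centre.

Call:
{"fn": "arm_command", "kwargs": {"targets": [{"translation":[0,0.001,0],"spin":0},{"translation":[0,0.001,0],"spin":0},{"translation":[0,0.001,0],"spin":0}]}}

```text
time: 13.9
tcp_pos: [631.7, -70.6, 46.9]
ee_rot: [0.326, 0.946, 0.0, 0.001]
wrist_force: [2.7, 3.0, 1.9]
gripper_width: 53.4
finger_force: 5.0
```

Call:
{"fn": "arm_command", "kwargs": {"targets": [{"translation":[0,0.001,0],"spin":0},{"translation":[0,0.001,0],"spin":0},{"translation":[0,0.001,0],"spin":0}]}}

```text
time: 14.2
tcp_pos: [631.8, -70.5, 46.9]
ee_rot: [0.326, 0.945, -0.0, 0.001]
wrist_force: [0.6, -0.7, 5.4]
gripper_width: 53.5
finger_force: 5.0
```

Call:
{"fn": "arm_command", "kwargs": {"targets": [{"translation":[0,0,0],"spin":0},{"translation":[0,0,0],"spin":0},{"translation":[0,0,0],"spin":0},{"translation":[0,0,0],"spin":0}], "grip_force": 40}}

```text
time: 14.6
tcp_pos: [631.8, -70.5, 46.9]
ee_rot: [0.326, 0.945, -0.0, 0.001]
wrist_force: [1.1, -0.0, 5.6]
gripper_width: 53.5
finger_force: 40.0
```

```bash
python3 - <<'E'
from h import *
go(631.7,-70.6,46.9,142+57.3);s=read_state(); print(s['finger_force'],s['wrist_torque'],np.round(s['joints'],3))
E
```

```text
t 14.6 pos [631.8 -70.5  46.9] psi 142.0 w 53.5 F [ 1.1 -0.   5.6] | move [ 0.     -0.0001 -0.    ] spin -57.3
40.001508593559265 [ 0.0084056  -0.07101815 -0.05967315] [-1.910e-01  3.780e-01  1.549e+00 -1.000e-03  1.213e+00 -1.099e+00]
```

Call:
{"fn": "arm_command", "kwargs": {"targets": [{"translation":[0,0,0],"spin":-4},{"translation":[0,0,0],"spin":-8},{"translation":[0,0,0],"spin":-12},{"translation":[0,0,0],"spin":-16},{"translation":[0,0,0],"spin":-20}]}}

```text
time: 15.1
tcp_pos: [631.6, -70.8, 46.9]
ee_rot: [0.155, 0.988, -0.001, 0.0]
wrist_force: [-0.6, -1.8, 6.2]
gripper_width: 53.3
finger_force: 40.0
```

```bash
python3 - <<'E'
from h import *
go(631.7,-70.6,46.9,142+54.5);s=read_state(); print(s['finger_force'],s['wrist_torque'])
E
```

```text
t 15.1 pos [631.6 -70.8  46.9] psi 162.1 w 53.3 F [-0.6 -1.8  6.2] | move [ 0.      0.0002 -0.    ] spin -34.4
40.00058591365814 [-0.27764532  0.0424134  -0.01512521]
```

Call:
{"fn": "arm_command", "kwargs": {"targets": [{"translation":[0,0,0],"spin":-4},{"translation":[0,0,0],"spin":-8},{"translation":[0,0,0],"spin":-12},{"translation":[0,0,0],"spin":-16},{"translation":[0,0,0],"spin":-20}]}}

```text
time: 15.6
tcp_pos: [631.6, -71.2, 46.9]
ee_rot: [-0.019, 1.0, -0.001, 0.0]
wrist_force: [-0.4, -3.1, 5.7]
gripper_width: 53.3
finger_force: 40.0
```

Call:
{"fn": "arm_command", "kwargs": {"targets": [{"translation":[0,0,0],"spin":-4},{"translation":[0,0,0],"spin":-8},{"translation":[0,0,0],"spin":-12},{"translation":[0,0,0],"spin":-14},{"translation":[0,0,0],"spin":-14}]}}

```text
time: 16.1
tcp_pos: [631.6, -71.5, 46.9]
ee_rot: [-0.14, 0.99, -0.001, 0.0]
wrist_force: [-1.3, -3.8, 5.9]
gripper_width: 53.6
finger_force: 40.0
```

```bash
python3 - <<'E'
from h import *
go(631.7,-70.6,46.9,142+57.3);s=read_state(); print(s['finger_force'],s['wrist_torque'])
for n in ('scene','top'):
    p=read_camera(n)
    for r in pinpoint(p,'collar_lug')[:2]: 
        X=at(p,r['xy'],40); print(n,round(r['score'],2),np.round(X[:2],1),np.degrees(np.arctan2(X[1]+70.6-(-3 if n=='scene' else 0),X[0]-631.7)))
E
```

```text
t 16.1 pos [631.6 -71.5  46.9] psi -164.0 w 53.6 F [-1.3 -3.8  5.9] | move [-0.0003  0.0008 -0.    ] spin -3.3
40.00134229660034 [-0.53870897  0.09460234 -0.00499098]
scene 0.52 [590.7 -86.9] -162.00548512649928
top 0.57 [590.6 -77. ] -171.14597383764735
```

Call:
{"fn": "arm_command", "kwargs": {"targets": [{"translation":[0,0,0],"spin":0},{"translation":[0,0,0],"spin":0},{"translation":[0,0,0],"spin":0},{"translation":[0,0,0],"spin":0},{"translation":[0,0,0],"spin":0}], "jaw": 0.078}}

```text
time: 16.8
tcp_pos: [631.2, -69.8, 45.7]
ee_rot: [-0.139, 0.99, 0.0, -0.0]
wrist_force: [-0.3, 0.1, -1.0]
gripper_width: 77.7
finger_force: 0.0
```

Call:
{"fn": "arm_command", "kwargs": {"targets": [{"translation":[0,0,-0.03],"spin":0},{"translation":[0,0,-0.06],"spin":0},{"translation":[0,0,-0.1],"spin":0},{"translation":[0,0,-0.14],"spin":0},{"translation":[0,0,-0.16],"spin":0}]}}

```text
time: 17.3
tcp_pos: [633.0, -70.2, 210.8]
ee_rot: [-0.139, 0.99, -0.001, 0.003]
wrist_force: [0.8, -0.9, 0.6]
gripper_width: 78.3
finger_force: 0.0
```

```bash
python3 - <<'E'
from h import *
a=read_camera('scene');save(a,'s7.png',(190,130,390,280),4)
for n in ('scene','top'):
    p=read_camera(n)
    for r in pinpoint(p,'collar_lug')[:2]: 
        X=at(p,r['xy'],40); print(n,round(r['score'],2),np.round(X[:2],1))
go(631.7,-71.2,46.9,142+57.3)
E
```

```text
scene 0.77 [588.8 -87.8]
t 17.6 pos [630.7 -69.8 204.3] psi -164.0 w 78.4 F [-0.6  0.9 -0.2] | move [-0.0006 -0.0017  0.1574] spin -3.3
```

View pics/s7.png

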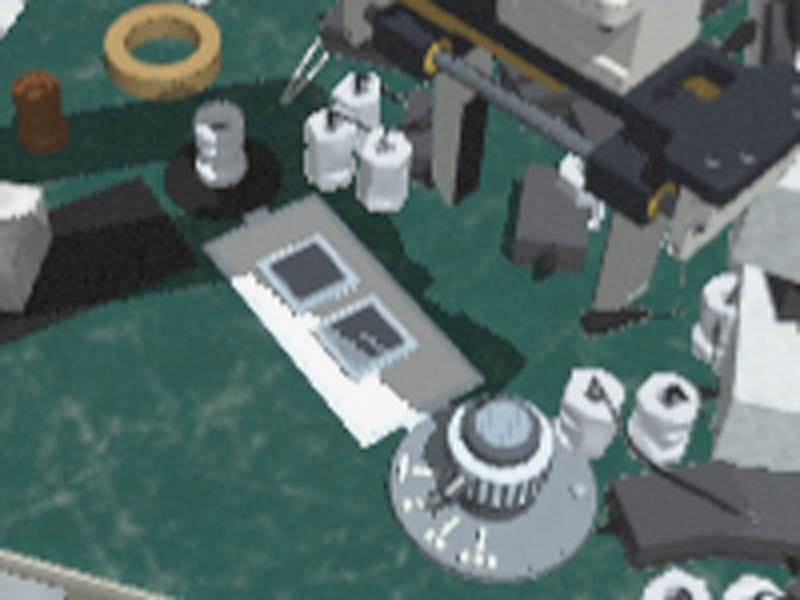

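The plates are undisturbed and the lug now points to about (435,492). I confirm the stop with an enlarged crop, drawing the expected lug ends for 0.5, 1.0 and 1.5.

```bash
python3 - <<'E'
from h import *
a=read_camera('scene')
x0,y0=283,222; s=10
f=cv2.resize(a['frame'][y0:y0+58,x0:x0+66,::-1],None,fx=s,fy=s,interpolation=cv2.INTER_CUBIC)
for k,c in ((0,(0,0,255)),(.5,(0,255,255)),(1.0,(255,0,255)),(1.5,(255,0,0))):
    t=2.39+k+np.radians(5)
    for r,z in ((40,45),(50,8)):
        u=proj(a,[631.2+r*np.cos(t),-74+r*np.sin(t),z]); cv2.circle(f,(int((u[0]-x0+.5)*s),int((u[1]-y0+.5)*s)),4 if z>9 else 8,c,2)
cv2.imwrite('pics/s8.png',f); print(read_state()['time'])
E
```

```text
17.6
```

View pics/s8.png

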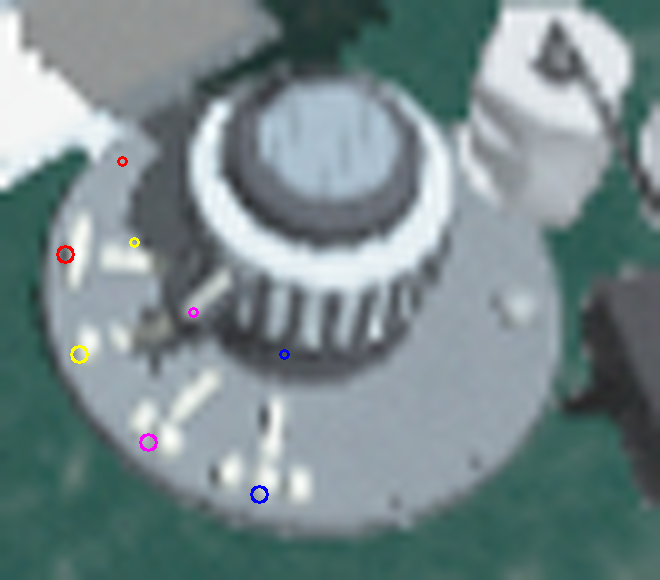

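The white line on the lug ends at (195,310), right on the magenta mark for 1.0. It faces the ridge with two studs at (145,415) and (170,440), which is the right stop. Now I wait.

Call:
{"fn": "arm_command", "kwargs": {"targets": [{"translation":[0,0,0],"spin":0},{"translation":[0,0,0],"spin":0},{"translation":[0,0,0],"spin":0},{"translation":[0,0,0],"spin":0},{"translation":[0,0,0],"spin":0}]}}

```text
time: 18.1
tcp_pos: [631.4, -70.0, 205.9]
ee_rot: [-0.139, 0.99, 0.0, -0.0]
wrist_force: [-0.3, -0.5, -0.3]
gripper_width: 78.1
finger_force: 0.0
```

Call:
{"fn": "arm_command", "kwargs": {"targets": [{"translation":[0,0,0],"spin":0},{"translation":[0,0,0],"spin":0},{"translation":[0,0,0],"spin":0},{"translation":[0,0,0],"spin":0},{"translation":[0,0,0],"spin":0}]}}

```text
time: 18.6
tcp_pos: [631.4, -70.0, 206.0]
ee_rot: [-0.139, 0.99, 0.0, 0.0]
wrist_force: [0.4, -0.2, -0.4]
gripper_width: 77.4
finger_force: 0.0
```

Call:
{"fn": "arm_command", "kwargs": {"targets": [{"translation":[0,0,0],"spin":0},{"translation":[0,0,0],"spin":0},{"translation":[0,0,0],"spin":0},{"translation":[0,0,0],"spin":0},{"translation":[0,0,0],"spin":0}]}}

```text
time: 19.1
tcp_pos: [631.4, -69.9, 206.0]
ee_rot: [-0.139, 0.99, 0.0, -0.0]
wrist_force: [0.2, -0.3, -0.2]
gripper_width: 78.3
finger_force: 0.0
```

Call:
{"fn": "arm_command", "kwargs": {"targets": [{"translation":[0,0,0],"spin":0},{"translation":[0,0,0],"spin":0},{"translation":[0,0,0],"spin":0},{"translation":[0,0,0],"spin":0},{"translation":[0,0,0],"spin":0}]}}

```text
time: 19.6
tcp_pos: [631.4, -70.0, 206.0]
ee_rot: [-0.139, 0.99, -0.0, 0.0]
wrist_force: [0.0, 0.4, -1.0]
gripper_width: 77.7
finger_force: 0.0
```

Call:
{"fn": "arm_command", "kwargs": {"targets": [{"translation":[0,0,0],"spin":0},{"translation":[0,0,0],"spin":0},{"translation":[0,0,0],"spin":0},{"translation":[0,0,0],"spin":0},{"translation":[0,0,0],"spin":0}]}}

```text
time: 20.1
tcp_pos: [631.5, -70.0, 206.0]
ee_rot: [-0.139, 0.99, 0.0, 0.0]
wrist_force: [-0.5, 0.4, -0.8]
gripper_width: 77.8
finger_force: 0.0
```

Call:
{"fn": "arm_command", "kwargs": {"targets": [{"translation":[0,0,0],"spin":0},{"translation":[0,0,0],"spin":0},{"translation":[0,0,0],"spin":0},{"translation":[0,0,0],"spin":0},{"translation":[0,0,0],"spin":0}]}}

```text
time: 20.6
tcp_pos: [631.5, -70.0, 206.1]
ee_rot: [-0.139, 0.99, -0.0, 0.0]
wrist_force: [0.0, 0.2, -0.7]
gripper_width: 78.0
finger_force: 0.0
```

Call:
{"fn": "arm_command", "kwargs": {"targets": [{"translation":[0,0,0],"spin":0},{"translation":[0,0,0],"spin":0},{"translation":[0,0,0],"spin":0},{"translation":[0,0,0],"spin":0},{"translation":[0,0,0],"spin":0}]}}

```text
time: 21.1
tcp_pos: [631.4, -70.0, 206.0]
ee_rot: [-0.139, 0.99, 0.0, -0.0]
wrist_force: [0.3, 0.1, 0.4]
gripper_width: 77.5
finger_force: 0.0
```

Call:
{"fn": "arm_command", "kwargs": {"targets": [{"translation":[0,0,0],"spin":0},{"translation":[0,0,0],"spin":0},{"translation":[0,0,0],"spin":0},{"translation":[0,0,0],"spin":0},{"translation":[0,0,0],"spin":0}]}}

```text
time: 21.6
tcp_pos: [631.4, -70.0, 206.0]
ee_rot: [-0.139, 0.99, -0.0, -0.0]
wrist_force: [0.5, 0.1, -0.5]
gripper_width: 78.0
finger_force: 0.0
```

Call:
{"fn": "arm_command", "kwargs": {"targets": [{"translation":[0,0,0],"spin":0},{"translation":[0,0,0],"spin":0},{"translation":[0,0,0],"spin":0},{"translation":[0,0,0],"spin":0},{"translation":[0,0,0],"spin":0}]}}

```text
time: 22.1
tcp_pos: [631.4, -70.0, 206.1]
ee_rot: [-0.139, 0.99, -0.0, 0.0]
wrist_force: [1.1, -1.1, -0.1]
gripper_width: 78.2
finger_force: 0.0
```

Call:
{"fn": "arm_command", "kwargs": {"targets": [{"translation":[0,0,0],"spin":0},{"translation":[0,0,0],"spin":0},{"translation":[0,0,0],"spin":0},{"translation":[0,0,0],"spin":0},{"translation":[0,0,0],"spin":0}]}}

```text
time: 22.6
tcp_pos: [631.4, -70.0, 206.1]
ee_rot: [-0.139, 0.99, -0.0, 0.0]
wrist_force: [-0.4, 0.2, 0.3]
gripper_width: 77.8
finger_force: 0.0
```

Call:
{"fn": "arm_command", "kwargs": {"targets": [{"translation":[0,0,0],"spin":0},{"translation":[0,0,0],"spin":0},{"translation":[0,0,0],"spin":0},{"translation":[0,0,0],"spin":0},{"translation":[0,0,0],"spin":0}]}}

```text
time: 23.1
tcp_pos: [631.4, -70.0, 206.0]
ee_rot: [-0.139, 0.99, -0.0, -0.0]
wrist_force: [1.0, 0.2, 0.3]
gripper_width: 78.2
finger_force: 0.0
```

Call:
{"fn": "arm_command", "kwargs": {"targets": [{"translation":[0,0,0],"spin":0},{"translation":[0,0,0],"spin":0},{"translation":[0,0,0],"spin":0},{"translation":[0,0,0],"spin":0},{"translation":[0,0,0],"spin":0}]}}

```text
time: 23.6
tcp_pos: [631.4, -70.0, 206.0]
ee_rot: [-0.139, 0.99, -0.0, -0.0]
wrist_force: [0.3, 0.9, 0.0]
gripper_width: 77.9
finger_force: 0.0
```

Call:
{"fn": "arm_command", "kwargs": {"targets": [{"translation":[0,0,0],"spin":0},{"translation":[0,0,0],"spin":0},{"translation":[0,0,0],"spin":0},{"translation":[0,0,0],"spin":0},{"translation":[0,0,0],"spin":0}]}}

```text
time: 24.1
tcp_pos: [631.4, -70.0, 206.0]
ee_rot: [-0.139, 0.99, 0.0, -0.0]
wrist_force: [-0.8, 0.6, -0.4]
gripper_width: 78.2
finger_force: 0.0
```

Call:
{"fn": "arm_command", "kwargs": {"targets": [{"translation":[0,0,0],"spin":0},{"translation":[0,0,0],"spin":0},{"translation":[0,0,0],"spin":0},{"translation":[0,0,0],"spin":0},{"translation":[0,0,0],"spin":0}]}}

```text
time: 24.6
tcp_pos: [631.4, -70.0, 206.0]
ee_rot: [-0.139, 0.99, 0.0, -0.0]
wrist_force: [0.2, -0.5, 0.7]
gripper_width: 78.3
finger_force: 0.0
```

Call:
{"fn": "arm_command", "kwargs": {"targets": [{"translation":[0,0,0],"spin":0},{"translation":[0,0,0],"spin":0},{"translation":[0,0,0],"spin":0},{"translation":[0,0,0],"spin":0},{"translation":[0,0,0],"spin":0}]}}

```text
time: 25.1
tcp_pos: [631.5, -70.0, 206.1]
ee_rot: [-0.139, 0.99, -0.0, 0.0]
wrist_force: [0.2, -0.2, 0.1]
gripper_width: 77.9
finger_force: 0.0
```

Call:
{"fn": "arm_command", "kwargs": {"targets": [{"translation":[0,0,0],"spin":0},{"translation":[0,0,0],"spin":0},{"translation":[0,0,0],"spin":0},{"translation":[0,0,0],"spin":0},{"translation":[0,0,0],"spin":0}]}}

```text
time: 25.6
tcp_pos: [631.4, -70.0, 206.0]
ee_rot: [-0.139, 0.99, -0.0, 0.0]
wrist_force: [-0.6, 0.5, -0.6]
gripper_width: 77.9
finger_force: 0.0
```

Call:
{"fn": "arm_command", "kwargs": {"targets": [{"translation":[0,0,0],"spin":0},{"translation":[0,0,0],"spin":0},{"translation":[0,0,0],"spin":0},{"translation":[0,0,0],"spin":0},{"translation":[0,0,0],"spin":0}]}}

```text
time: 26.1
tcp_pos: [631.4, -70.0, 206.0]
ee_rot: [-0.139, 0.99, 0.0, -0.0]
wrist_force: [0.0, 0.3, 0.1]
gripper_width: 78.2
finger_force: 0.0
```

Call:
{"fn": "arm_command", "kwargs": {"targets": [{"translation":[0,0,0],"spin":0},{"translation":[0,0,0],"spin":0},{"translation":[0,0,0],"spin":0},{"translation":[0,0,0],"spin":0},{"translation":[0,0,0],"spin":0}]}}

```text
time: 26.6
tcp_pos: [631.4, -70.0, 206.0]
ee_rot: [-0.139, 0.99, -0.0, -0.0]
wrist_force: [-0.5, 0.7, 0.5]
gripper_width: 78.0
finger_force: 0.0
```

Call:
{"fn": "arm_command", "kwargs": {"targets": [{"translation":[0,0,0],"spin":0},{"translation":[0,0,0],"spin":0},{"translation":[0,0,0],"spin":0},{"translation":[0,0,0],"spin":0},{"translation":[0,0,0],"spin":0}]}}

```text
time: 27.1
tcp_pos: [631.4, -70.0, 206.0]
ee_rot: [-0.139, 0.99, 0.0, -0.0]
wrist_force: [0.2, -0.4, -0.0]
gripper_width: 77.7
finger_force: 0.0
```

Call:
{"fn": "arm_command", "kwargs": {"targets": [{"translation":[0,0,0],"spin":0},{"translation":[0,0,0],"spin":0},{"translation":[0,0,0],"spin":0},{"translation":[0,0,0],"spin":0},{"translation":[0,0,0],"spin":0}]}}

```text
time: 27.6
tcp_pos: [631.4, -70.0, 206.0]
ee_rot: [-0.139, 0.99, 0.0, -0.0]
wrist_force: [-0.4, 0.4, -0.4]
gripper_width: 78.1
finger_force: 0.0
```

```bash
python3 - <<'E'
from h import *
a=read_camera('scene'); print([np.round(at(a,r['xy'],40)[:2],1) for r in pinpoint(a,'collar_lug')[:1]])
go(631.7,-71,90,142+57.3)
E
```

```text
[array([591.1, -86.3])]
t 27.7 pos [631.5 -70.  206.1] psi -164.0 w 77.9 F [ 0.7 -0.5 -0.6] | move [ 0.     -0.0011  0.1161] spin -3.3
```

It rested more than 10 s. Now I go back down, grip and turn it shut.

```bash
python3 -c "
from h import *
go(632.7,-71.2,47,199)"
```

```text
t 27.7 pos [631.5 -70.  206.1] psi -164.0 w 77.9 F [ 0.7 -0.5 -0.6] | move [-0.0009 -0.0015  0.1591] spin -3.0
```

Call:
{"fn": "arm_command", "kwargs": {"targets": [{"translation":[-0.001,-0.0015,0.03],"spin":-3},{"translation":[-0.001,-0.0015,0.06],"spin":-3},{"translation":[-0.001,-0.0015,0.09],"spin":-3},{"translation":[-0.001,-0.0015,0.11],"spin":-3},{"translation":[-0.001,-0.0015,0.125],"spin":-3}]}}

```text
time: 28.2
tcp_pos: [631.9, -71.0, 79.0]
ee_rot: [-0.165, 0.986, 0.0, -0.001]
wrist_force: [0.2, -0.2, 0.4]
gripper_width: 78.0
finger_force: 0.0
```

Call:
{"fn": "arm_command", "kwargs": {"targets": [{"translation":[0,0,0.015],"spin":0},{"translation":[0,0,0.03],"spin":0},{"translation":[0,0,0.034],"spin":0},{"translation":[0,0,0.034],"spin":0}]}}

```text
time: 28.6
tcp_pos: [632.4, -71.1, 46.4]
ee_rot: [-0.165, 0.986, 0.0, -0.001]
wrist_force: [-0.8, -0.6, 0.1]
gripper_width: 77.8
finger_force: 0.0
```

Call:
{"fn": "arm_command", "kwargs": {"targets": [{"translation":[0,0,0],"spin":0},{"translation":[0,0,0],"spin":0},{"translation":[0,0,0],"spin":0},{"translation":[0,0,0],"spin":0},{"translation":[0,0,0],"spin":0}], "jaw": 0.045, "grip_force": 5}}

```text
time: 29.1
tcp_pos: [633.3, -71.1, 47.8]
ee_rot: [-0.165, 0.986, -0.0, 0.001]
wrist_force: [-0.6, 0.8, 4.0]
gripper_width: 53.4
finger_force: 5.0
```

Call:
{"fn": "arm_command", "kwargs": {"targets": [{"translation":[0,0,0],"spin":0},{"translation":[0,0,0],"spin":0},{"translation":[0,0,0],"spin":0}], "grip_force": 40}}

```text
time: 29.4
tcp_pos: [633.3, -71.1, 47.8]
ee_rot: [-0.165, 0.986, -0.0, 0.0]
wrist_force: [-0.6, 1.0, 5.4]
gripper_width: 53.2
finger_force: 40.0
```

```bash
python3 -c "
from h import *
go(632.7,-71.2,47,142)"
```

```text
t 29.4 pos [633.3 -71.1  47.8] psi -161.0 w 53.2 F [-0.6  1.   5.4] | move [0.0006 0.0001 0.0008] spin 57.0
```

Call:
{"fn": "arm_command", "kwargs": {"targets": [{"translation":[0,0,0],"spin":4},{"translation":[0,0,0],"spin":8},{"translation":[0,0,0],"spin":12},{"translation":[0,0,0],"spin":16},{"translation":[0,0,0],"spin":20}]}}

```text
time: 29.9
tcp_pos: [633.3, -71.3, 47.8]
ee_rot: [0.01, 1.0, -0.0, 0.001]
wrist_force: [-1.7, 0.7, 4.9]
gripper_width: 53.5
finger_force: 40.0
```

Call:
{"fn": "arm_command", "kwargs": {"targets": [{"translation":[0,0,0],"spin":4},{"translation":[0,0,0],"spin":8},{"translation":[0,0,0],"spin":12},{"translation":[0,0,0],"spin":16},{"translation":[0,0,0],"spin":20}]}}

```text
time: 30.4
tcp_pos: [633.3, -71.4, 47.8]
ee_rot: [0.184, 0.983, -0.0, 0.001]
wrist_force: [-1.4, -0.1, 6.4]
gripper_width: 53.1
finger_force: 40.0
```

Call:
{"fn": "arm_command", "kwargs": {"targets": [{"translation":[0,0,0],"spin":4},{"translation":[0,0,0],"spin":8},{"translation":[0,0,0],"spin":12},{"translation":[0,0,0],"spin":15.5},{"translation":[0,0,0],"spin":15.5}]}}

```text
time: 30.9
tcp_pos: [633.2, -71.5, 47.8]
ee_rot: [0.314, 0.949, -0.0, 0.001]
wrist_force: [-1.8, -1.2, 5.8]
gripper_width: 53.4
finger_force: 40.0
```

Call:
{"fn": "arm_command", "kwargs": {"targets": [{"translation":[0,0,0],"spin":0},{"translation":[0,0,0],"spin":0},{"translation":[0,0,0],"spin":0},{"translation":[0,0,0],"spin":0},{"translation":[0,0,0],"spin":0}], "jaw": 0.078}}

```text
time: 31.4
tcp_pos: [632.6, -71.1, 46.8]
ee_rot: [0.313, 0.95, -0.0, -0.0]
wrist_force: [-0.1, -0.1, -0.9]
gripper_width: 77.8
finger_force: 0.0
```

Call:
{"fn": "arm_command", "kwargs": {"targets": [{"translation":[0,0,-0.03],"spin":0},{"translation":[0,0,-0.06],"spin":0},{"translation":[0,0,-0.1],"spin":0},{"translation":[0,0,-0.14],"spin":0},{"translation":[0,0,-0.14],"spin":0}]}}

```text
time: 31.9
tcp_pos: [636.6, -71.8, 195.1]
ee_rot: [0.313, 0.95, 0.001, 0.006]
wrist_force: [1.4, -0.6, 0.8]
gripper_width: 77.9
finger_force: 0.0
```

```bash
python3 - <<'E'
from h import *
for n in ('scene','top'):
    p=read_camera(n)
    if n=='scene':a=p
    for q,z in (('collar_lug',40),('coupling',4),('pad',4),('mat',0)):
        print(n,q,[(round(r['score'],2),list(np.round(at(p,r['xy'],z)[:2],1))) for r in pinpoint(p,q)[:3]])
save(a,'s9.png',(170,130,370,280),4)
go(606.6,206.7,150,95)
E
```

```text
scene collar_lug [(0.66, [np.float64(597.5), np.float64(-54.8)]), (0.22, [np.float64(633.2), np.float64(-69.2)])]
scene coupling [(0.76, [np.float64(610.0), np.float64(217.9)]), (0.74, [np.float64(515.3), np.float64(291.4)])]
scene pad [(0.75, [np.float64(601.7), np.float64(207.5)])]
scene mat [(0.58, [np.float64(459.8), np.float64(185.9)])]
top collar_lug [(0.44, [np.float64(617.1), np.float64(87.5)]), (0.23, [np.float64(754.4), np.float64(73.2)])]
top coupling [(0.59, [np.float64(518.0), np.float64(298.1)]), (0.55, [np.float64(612.3), np.float64(219.4)])]
top pad [(0.63, [np.float64(611.9), np.float64(210.3)])]
top mat [(0.85, [np.float64(460.3), np.float64(188.0)])]
t 32.4 pos [632.3 -71.1 185.9] psi 143.5 w 78.1 F [-0.9 -0.   0.4] | move [0.1859 0.208  0.0359] spin 48.5
```

View pics/s9.png

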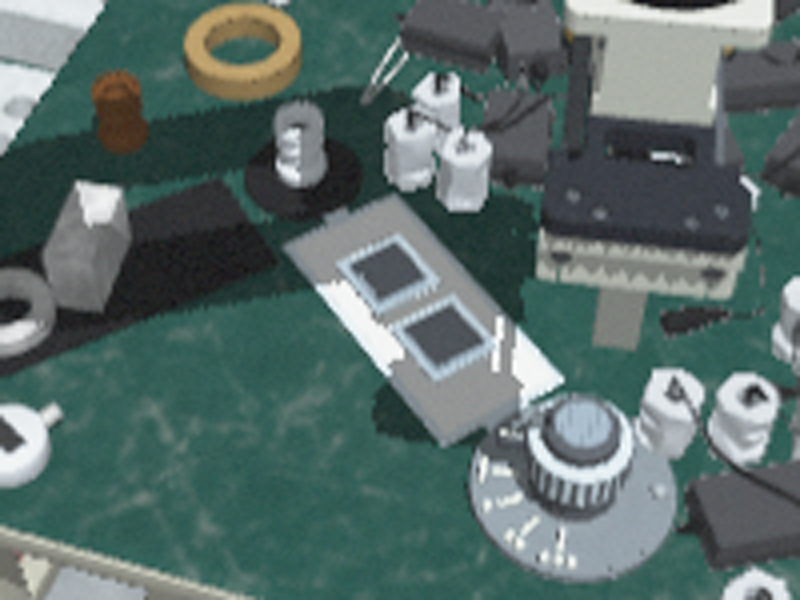

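The lug is back at the shut ridge, about (510,428), and both plates lie on the panel. The chrome coupling stands on the black pad at (300,150). The others nearby are the brown one at (120,110) and the cabled ones at (410–490,80–210), none of them on the pad. I fit its position by silhouette.

```bash
python3 - <<'E'
from h import *
from scipy.optimize import minimize
a=np.load('a.npy',allow_pickle=True)[0];b=np.load('b.npy',allow_pickle=True)[0]
th=np.linspace(0,2*np.pi,40)
def sil(p,x,y,z0,z1,S=8):
    pts=np.array([proj(p,[x+16.5*np.cos(t),y+16.5*np.sin(t),z]) for z in (z0,z1) for t in th])
    return pts
for n,p in (('s',a),('t',b)):
    u=proj(p,[606.6,207,27]); x0,y0=int(u[0])-22,int(u[1])-22; S=8
    c=cv2.resize(p['frame'][y0:y0+44,x0:x0+44],None,fx=S,fy=S,interpolation=cv2.INTER_LINEAR)
    hsv=cv2.cvtColor(c,cv2.COLOR_RGB2HSV); m=((hsv[...,1]<70)&(hsv[...,2]>90)).astype(np.uint8)
    k,l,st,ce=cv2.connectedComponentsWithStats(m); i=l[22*S-40:22*S+40,22*S-40:22*S+40]; i=np.bincount(i[i>0]).argmax(); m=(l==i).astype(np.uint8)
    best=(-1,)
    for x in np.arange(590,626,1.5):
        for y in np.arange(190,228,1.5):
            h=cv2.convexHull(((sil(p,x,y,4,50)-[x0,y0]+.5)*S).astype(np.int32)); q=np.zeros_like(m); cv2.fillConvexPoly(q,h,1)
            v=(q&m).sum()/(q|m).sum()
            if v>best[0]: best=(v,x,y)
    print(n,best,st[i])
go(606.6,206.7,150,185)
E
```

```text
s (np.float64(0.9363470735595536), np.float64(608.0), np.float64(208.0)) [  128    90   113   183 16631]
t (np.float64(0.9382789909263137), np.float64(608.0), np.float64(212.5)) [ 111  121  116  115 9869]
t 32.4 pos [632.3 -71.1 185.9] psi 143.5 w 78.1 F [-0.9 -0.   0.4] | move [0.1859 0.208  0.0359] spin -41.5
```

Call:
{"fn": "arm_command", "kwargs": {"targets": [{"translation":[0.03,0.034,0],"spin":-7},{"translation":[0.06,0.068,0],"spin":-14},{"translation":[0.09,0.102,0],"spin":-21},{"translation":[0.12,0.136,0],"spin":-28},{"translation":[0.15,0.17,0.0],"spin":-35}], "jaw": 0.06}}

```text
time: 32.9
tcp_pos: [612.9, 156.4, 186.8]
ee_rot: [0.011, 1.0, -0.0, -0.0]
wrist_force: [0.5, -0.2, 0.4]
gripper_width: 59.6
finger_force: 0.0
```

```bash
python3 -c "
from h import *
go(608,211,110,185)"
```

```text
t 32.9 pos [612.9 156.4 186.8] psi 178.8 w 59.6 F [ 0.5 -0.2  0.4] | move [0.006  0.0545 0.0768] spin -6.2
```

Call:
{"fn": "arm_command", "kwargs": {"targets": [{"translation":[0.003,0.03,0],"spin":-6.2},{"translation":[0.006,0.0545,0.03],"spin":-6.2},{"translation":[0.006,0.0545,0.06],"spin":-6.2},{"translation":[0.006,0.0545,0.077],"spin":-6.2},{"translation":[0.006,0.0545,0.077],"spin":-6.2}]}}

```text
time: 33.4
tcp_pos: [606.4, 208.5, 106.1]
ee_rot: [-0.041, 0.999, -0.001, -0.003]
wrist_force: [0.0, -0.5, -0.6]
gripper_width: 59.9
finger_force: 0.0
```

Call:
{"fn": "arm_command", "kwargs": {"targets": [{"translation":[0,0,0.0],"spin":0},{"translation":[0,0,0.0],"spin":0}]}}

```text
time: 33.6
tcp_pos: [610.2, 209.0, 112.1]
ee_rot: [-0.04, 0.999, 0.0, 0.001]
wrist_force: [-1.0, 1.3, 0.6]
gripper_width: 60.1
finger_force: 0.0
```

```bash
python3 - <<'E'
from h import *
a=read_camera('scene'); s=read_state();t=np.array(s['tcp_pos']);h=np.radians(psi(s)-90); f=a['frame'].copy()
save(a,'s10.png',(205,110,285,190),7)
for k in (-30,30):
    for w in (-7.5,7.5): print(np.round((proj(a,t+[k*np.cos(h)-w*np.sin(h),k*np.sin(h)+w*np.cos(h),-14])-[204.5,109.5])*7))
go(608,211,38,185)
E
```

```text
[343. 278.]
[304. 294.]
[254. 180.]
[216. 195.]
t 33.6 pos [610.3 209.1 112.3] psi -175.4 w 60.0 F [ 0.8 -0.1  0.4] | move [0.0021 0.0021 0.0743] spin -0.4
```

View pics/s10.png

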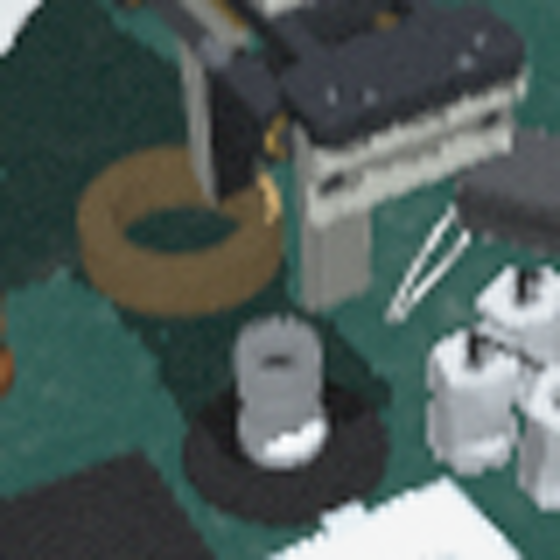

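The open fingers hang over the coupling, with the tips at (210,200) and (335,300). I descend along its axis and grip it.

Call:
{"fn": "arm_command", "kwargs": {"targets": [{"translation":[0.002,0.002,0.02],"spin":0},{"translation":[0.002,0.002,0.04],"spin":0},{"translation":[0.002,0.002,0.06],"spin":0},{"translation":[0.002,0.002,0.078],"spin":0},{"translation":[0.002,0.002,0.078],"spin":0}]}}

```text
time: 34.15
tcp_pos: [605.1, 210.5, 29.7]
ee_rot: [-0.041, 0.999, -0.0, -0.002]
wrist_force: [-0.9, -0.4, -0.4]
gripper_width: 60.0
finger_force: 0.0
```

Call:
{"fn": "arm_command", "kwargs": {"targets": [{"translation":[0,0,0.0],"spin":0},{"translation":[0,0,0.0],"spin":0},{"translation":[0,0,0.0],"spin":0},{"translation":[0,0,0.0],"spin":0},{"translation":[0,0,0.0],"spin":0}], "jaw": 0.025, "grip_force": 12}}

```text
time: 34.65
tcp_pos: [607.3, 211.5, 33.0]
ee_rot: [-0.041, 0.999, 0.0, 0.001]
wrist_force: [-0.5, 1.2, 4.1]
gripper_width: 30.7
finger_force: 12.0
```

Call:
{"fn": "arm_command", "kwargs": {"targets": [{"translation":[0,0,0.0],"spin":0},{"translation":[0,0,0.0],"spin":0},{"translation":[0,0,0.0],"spin":0}]}}

```text
time: 34.95
tcp_pos: [607.3, 211.5, 33.0]
ee_rot: [-0.041, 0.999, 0.0, 0.001]
wrist_force: [-0.3, 1.1, 6.3]
gripper_width: 30.9
finger_force: 12.0
```

```bash
python3 - <<'E'
from h import *
go(530,189,90,185)
E
```

```text
t 35.0 pos [607.3 211.5  33. ] psi -175.3 w 30.9 F [-0.3  1.1  6.3] | move [ 0.0789 -0.0161 -0.057 ] spin -0.3
```

Call:
{"fn": "arm_command", "kwargs": {"targets": [{"translation":[0,0,-0.02],"spin":0},{"translation":[0,0,-0.057],"spin":0},{"translation":[0.03,-0.006,-0.057],"spin":0},{"translation":[0.06,-0.012,-0.057],"spin":0},{"translation":[0.079,-0.016,-0.057],"spin":0}]}}

```text
time: 35.45
tcp_pos: [527.2, 188.3, 88.5]
ee_rot: [-0.041, 0.999, -0.0, -0.001]
wrist_force: [0.2, -0.7, -0.2]
gripper_width: 31.1
finger_force: 12.0
```

Call:
{"fn": "arm_command", "kwargs": {"targets": [{"translation":[0,0,0.015],"spin":0},{"translation":[0,0,0.03],"spin":0},{"translation":[0,0,0.04],"spin":0},{"translation":[0,0,0.04],"spin":0},{"translation":[0,0,0.04],"spin":0}]}}

```text
time: 35.95
tcp_pos: [529.2, 188.8, 48.2]
ee_rot: [-0.041, 0.999, -0.0, -0.001]
wrist_force: [-0.3, -1.1, 0.1]
gripper_width: 30.8
finger_force: 12.0
```

```bash
python3 - <<'E'
from h import *
a=read_camera('scene'); save(a,'s11.png',(150,130,310,250),5)
go(530,189,33,185)
E
```

```text
t 36.0 pos [529.6 188.9  48.9] psi -175.3 w 30.6 F [ 0.3  0.8 -0.6] | move [-0.0004  0.0001  0.0159] spin -0.3
```

View pics/s11.png

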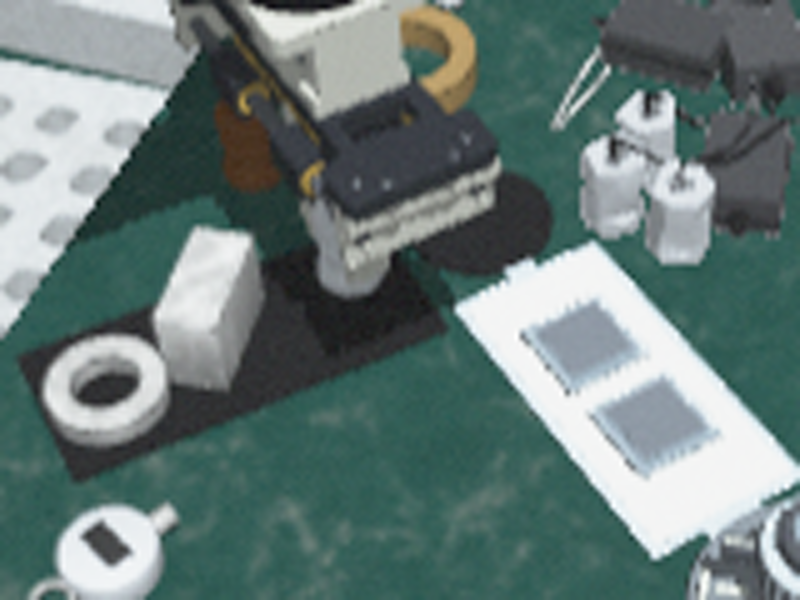

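The coupling hangs upright over the free end of the mat at (350,270). All three other places are undisturbed. I set it down and withdraw.

Call:
{"fn": "arm_command", "kwargs": {"targets": [{"translation":[0,0,0.006],"spin":0},{"translation":[0,0,0.011],"spin":0},{"translation":[0,0,0.014],"spin":0},{"translation":[0,0,0.0165],"spin":0},{"translation":[0,0,0.0165],"spin":0}]}}

```text
time: 36.5
tcp_pos: [529.3, 188.8, 32.9]
ee_rot: [-0.041, 0.999, -0.0, 0.0]
wrist_force: [-1.7, -0.4, 3.0]
gripper_width: 31.0
finger_force: 12.0
```

Call:
{"fn": "arm_command", "kwargs": {"targets": [{"translation":[0,0,0],"spin":0},{"translation":[0,0,0],"spin":0},{"translation":[0,0,0],"spin":0},{"translation":[0,0,0],"spin":0},{"translation":[0,0,0],"spin":0}], "jaw": 0.06}}

```text
time: 37.0
tcp_pos: [529.2, 188.8, 32.5]
ee_rot: [-0.041, 0.999, 0.0, -0.0]
wrist_force: [-0.3, -0.5, 0.4]
gripper_width: 59.3
finger_force: 0.0
```

Call:
{"fn": "arm_command", "kwargs": {"targets": [{"translation":[0,0,-0.03],"spin":0},{"translation":[0,0,-0.07],"spin":0},{"translation":[0,0,-0.11],"spin":0},{"translation":[0,0,-0.16],"spin":0},{"translation":[0,0,-0.2],"spin":0}]}}

```text
time: 37.5
tcp_pos: [529.4, 188.9, 235.5]
ee_rot: [-0.041, 0.999, 0.0, 0.001]
wrist_force: [1.8, 0.0, 1.1]
gripper_width: 59.9
finger_force: 0.0
```

Call:
{"fn": "arm_command", "kwargs": {"targets": [{"translation":[0.03,0,0],"spin":0},{"translation":[0.07,0,0],"spin":0},{"translation":[0.1,0,0],"spin":0},{"translation":[0.1,0,0],"spin":0},{"translation":[0.1,0,0],"spin":0}]}}

```text
time: 38.0
tcp_pos: [429.6, 180.7, 233.0]
ee_rot: [-0.041, 0.999, 0.0, 0.001]
wrist_force: [0.7, 0.3, 0.5]
gripper_width: 60.0
finger_force: 0.0
```

```bash
python3 - <<'E'
from h import *
a=read_camera('scene'); save(a,'s12.png',(150,130,350,280),4)
go(530,189,33,185)
E
```

```text
t 38.0 pos [430.1 180.7 232.9] psi -175.3 w 60.1 F [ 1.  -0.1 -0.1] | move [-1.003e-01  1.000e-04  1.999e-01] spin -0.3
```

View pics/s12.png

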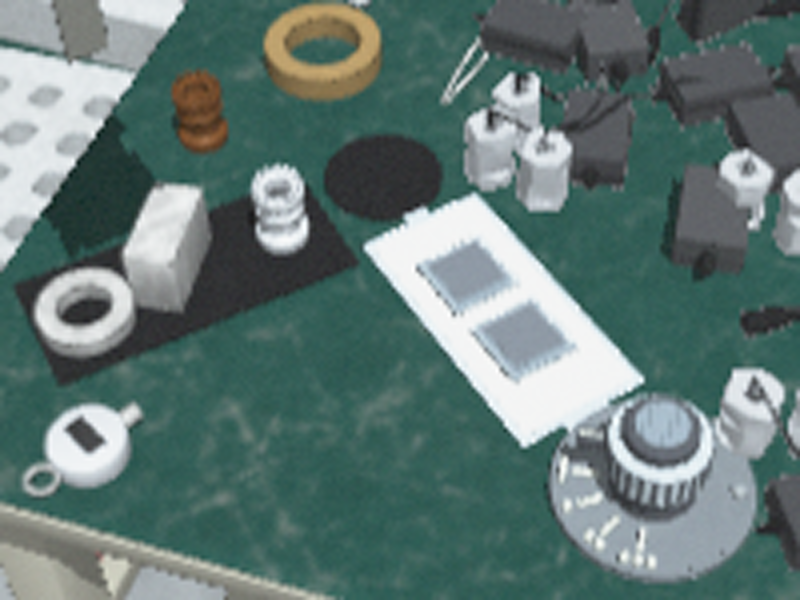

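The coupling stands upright on the mat at (280,210) beside the block and ring. Two plates lie on the panel, the lug is at the shut ridge, and no third plate is in sight.

```bash
python3 -c "
from rig import *
print(hand_in())"
```

```text
the job is handed in; nothing more can be done
None
```

The job is handed in (no verdict came back): both plates in the scene lie flat on the panel, the lamp rested over 10 s at the two-stud stop and is shut again, and the coupling stands on the mat with the other two masters.

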